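# Strip down the castor-hub inspection rack

## Task

Strip the inspection rack for the next batch: using the hooked pick under one end, lift every worn split retaining ring out of its hub (never touch a ring with the fingers while it is still seated in its groove) and put it in the yellow scrap box, and leave the pick lying on its black mat. Slide the green clamp dog along the T-slot to the open end, lift it out and stand it upright on the steel base plate; then, once the dog stands there, swing the red-handled keeper over the empty slot until it rests fully in its catch. Leave the tube cap and the two couplers where they are.

Things in the scene. Friction and masses are not known exactly. Their poses are not given: they have to be found in the camera images.
- ring1: split retaining ring, rust-copper rigid steel, 45 g, 60 mm outside, 44 inside, 5 thick; origin centre of underside. Starts flat in hub1's recess, underside 30 mm above the hub's, below the rim: fingers cannot grip it. Its 5 mm gap lies 28 deg from its -x, towards -y (axes within 0.04 rad of the hub's), so one end spans the hub's pry channel. 2 or 3 of the rings are present; an absent one is None
- ring2: ring like ring1, in hub2
- ring3: ring like ring1, in hub3
- hub1: fixed grey castor hub 84 x 84 mm, origin centre of underside. Round recess in its top: radius 32, floor 30 mm up, rim top 37 up. On its far half (within 50 deg of +x) a lip 37 to 40 mm up reaches in to radius 28.5, over the ring: raise the ring's -x side first. At -x a pry channel 16 mm wide (y -8 to 8) runs in under the ring from the -x face to the centre, see the channel point
- hub1_channel (a point): hub1: mouth of the pry channel at floor level, hub x = -42, y = 0, z = 10 mm. The channel is 20 mm deep under the ring (10 to 30 mm up) and open upwards; in the rim above (30 to 37 mm) the opening is 20 mm wide
- hub2: hub like hub1
- hub2_channel (a point): same point of hub2
- hub3: hub like hub1
- hub3_channel (a point): same point of hub3
- box: fixed yellow open scrap box, 116 x 116 mm, 36 mm high, walls and floor 4 mm; origin at the centre of its underside
- mat: fixed black rubber mat, 110 (x) x 290 (y) mm, 3 mm thick; origin at the centre of its underside. The pick starts on it
- pick: loose hooked pick, 120 g, lying flat: orange handle 90 mm long (own x -45 to 45), 16 wide, 18 high, with black guards 40 mm wide at its ends, leaving 78 mm to grip; origin centre of the handle's underside, +x towards the tip. A level steel bar 7 mm wide runs from the handle's front to x = 130 mm, 3 to 9 mm above the handle's underside
- pick_tip (a point): on top of the bar just behind the hook (pick x = 125, z = 9 mm). The bar's last 5 mm (x 125 to 130) turn up to z = 14 mm, forming the hook. The bar is wider than a ring's gap, so a ring raised on the hook hangs from it, reaching 52 mm below the bar's top
- jig: fixed aluminium T-slot rail 240 mm long (x), 62 wide, top 23 up; origin centre of underside. Slot floor 6 up, cavity 42 wide, 11 high, 20 wide between the lips. Lips from x = -60 to 120, stopped at x = 108. Dark keeper post at x = 0: inner face y = -64, 55 high; catch at x = 0, y = 39, 46 high
- slot_open (a point): on the slot floor in the middle of the open end (jig x = -90, y = 0, z = 6 mm): from jig x = -120 to -60 mm, on the robot's side, there are no lips and a part can be lifted out
- dog: loose clamp dog, 250 g, 54 mm high, origin centre of underside: foot 34 x 34 x 8 mm, held under the slot's lips; neck 12 mm wide (y), 12 high; green head 30 (x, along the slot) x 26 (y) x 34 mm, its underside 20 mm up. Starts in the slot at jig x = 45 to 85 mm, axes along the jig's
- keeper (a joint): angle of the keeper arm, rad: 0 = closed, lying level across the slot and resting in the catch; grows as it opens; starts at 1.65 to 1.95 (upright, leaning away from the slot to jig -y). It stays where it is left: friction 0.22 N m
- keeper_hinge (a point): keeper's hinge, its axis along jig x, at jig x = 0, y = -75, z = 45 mm. Closed, the arm runs from it to jig +y
- keeper_grip (a point): point on the axis of the keeper's red handle, 140 mm from the hinge; steel arm 16 x 12 mm, then the red handle, 115 to 175 mm from the hinge, 22 mm wide (jig x) and 18 mm thick. Standing open, its end is about 220 mm above the work surface, so keep the hand clear of it
- baseplate: fixed flat steel base plate, 110 x 110 mm, 6 mm thick; origin at the centre of its underside
- tube_cap: bystander: loose blue plastic tube cap, 58 mm across, 36 mm high
- half_coupler: bystander: loose dull grey half coupler, about 50 x 56 x 46 mm
- girder_coupler: bystander: loose galvanised girder coupler, about 50 x 90 x 46 mm
There are look-alikes about, which are no part of the job. Several things look just like the pick: the one meant starts farthest to the robot's left.

How it is judged:
On the way, in this order (a step that is already met when the one before it is completed fails the run):
1. the dog has been slid along the slot to its open end (x of dog in the frame of jig between -0.16 and -0.065 m and y of dog in the frame of jig between -0.025 and 0.025 m and z of dog in the frame of jig below 0.03 m), for 0.02 s.
2. the dog stands upright on the base plate (x of dog in the frame of baseplate between -0.055 and 0.055 m and y of dog in the frame of baseplate between -0.055 and 0.055 m and z of dog in the frame of baseplate below 0.01 m and angle between dog's own z axis and vertical below 0.15 rad and linear speed of dog below 0.02 m/s), for 0.2 s.
3. the keeper rests in its catch (value of joint keeper below 0.06 rad), for 0.2 s.
At the end, for the whole second after the job is handed in: all present rings in the box (centre inside, under 45 mm above its underside); pick on the mat (handle centre over it, under 12 mm above its underside); dog upright within 0.15 rad, centre over the base plate, on it; keeper within 0.06 rad of closed; all at rest (all of step 2 and value of joint keeper below 0.06 rad and x of pick in the frame of mat between -0.055 and 0.055 m and y of pick in the frame of mat between -0.145 and 0.145 m and z of pick in the frame of mat below 0.012 m and linear speed of pick below 0.02 m/s and x of ring1 in the frame of box between -0.056 and 0.056 m and y of ring1 in the frame of box between -0.056 and 0.056 m and z of each of ring1, ring2, ring3 in the frame of box below 0.045 m and linear speed of each of ring1, ring2, ring3 below 0.03 m/s and x of ring2 in the frame of box between -0.056 and 0.056 m and y of ring2 in the frame of box between -0.056 and 0.056 m and x of ring3 in the frame of box between -0.056 and 0.056 m and y of ring3 in the frame of box between -0.056 and 0.056 m); the robot touches nothing.
It fails at once if the fingers press a ring (over 0.5 N) while it is seated in its groove (ring 1) (contact force between the fingers and ring1 above 0.5 N and horizontal distance between ring1 and hub1 below 0.008 m and z of ring1 in the frame of hub1 below 0.034 m and angle between ring1's own z axis and vertical below 0.1 rad).
It fails at once if the fingers press a ring (over 0.5 N) while it is seated in its groove (ring 2) (contact force between the fingers and ring2 above 0.5 N and horizontal distance between ring2 and hub2 below 0.008 m and z of ring2 in the frame of hub2 below 0.034 m and angle between ring2's own z axis and vertical below 0.1 rad).
It fails at once if the fingers press a ring (over 0.5 N) while it is seated in its groove (ring 3) (contact force between the fingers and ring3 above 0.5 N and horizontal distance between ring3 and hub3 below 0.008 m and z of ring3 in the frame of hub3 below 0.034 m and angle between ring3's own z axis and vertical below 0.1 rad).
It fails at once if a bystander (tube cap or coupler) is moved over 30 mm (distance of any of tube_cap, half_coupler, girder_coupler from where it was at the start of the episode above 0.03 m).
Of ring1, ring2, ring3 only 2 to 3 are there at a start; the rules pass over those that are not, and their reading is None.
At some moment in a run one of pick may be knocked a few centimetres aside while the robot is not near it.
Once in a run the grip may slacken for a moment while it holds something.
It also fails if it takes over 210 s, if anything falls off the work surface, if the arm or the gripper's body presses on something with over 40 N, if the wrist force passes 120 N, or if a joint passes its speed limit or range.

## Robot

A 6-joint arm with a two-finger parallel gripper is mounted at the origin on the work surface. World frame = base frame: x ahead of the robot, y to its left, z up, the work surface at z = 0. Lengths are in m, angles in rad, forces in N, time in s.
With the tool pointing down it reaches from about 0.35 to 0.775 m from the base axis. Payload 5.5 kg.
Tool frame: the origin (TCP) lies midway between the tips of the shut fingers; the grasp point (between the pads) lies grip_point_offset behind it (grip_point_offset is the distance from the TCP to the grasp point, in m); z points along the fingers, y is the direction in which the jaws open and shut (so a half turn about z gives the same grasp; the last joint's range is limited). The gripper opens to 85 mm and grips with 20 to 120 N. Pads are 22 mm wide; open, the fingers measure 114 mm over their backs; the gripper's body (76 mm by 85 mm) begins 54 mm behind the grasp point. The pads swing forward as they close: fully open they stand 13 mm farther back than shut.
Start: joints at [-1.352, 0.313, 0.046, 1.304, 0, 1.431], TCP at [0.202, -0.538, 0.231] pointing down, gripper open.
Joint ranges: [-2.76, 2.76], [-0.86, 1.69], [-1.03, 1.26], [-2.2, 2.34], [-1.47, 1.5], [-3.14, 3.14]. Speed limits (rad/s): [2.57, 2.57, 3.14, 3.14, 3.14, 3.14].

## Interface

Orientations are given as a unit quaternion [w, x, y, z].
In Python, from workcell import * gives the robot as it stands.
- The arm moves only by the tool send_rows, never from a script. Its argument "series" is one flat list of numbers, 7 for each row, row after row: the shift along the tool's x, y, z in cm, then the turn, a rotation vector about the tool's x, y, z in degrees, then the opening, from 0 (shut) to 1 (fully open). A call has 1 to 10 rows; each row is the pose to reach, as a shift and turn from the pose commanded when the call began, along the tool's axes at that moment; what a row does not reach only later rows make up. A row lasts 1/12 s, in which the tool goes at most 41.7 mm and 7.16 degrees, less where a joint would pass 70% of its speed; a pose out of reach is approached as far as the arm can. A call with a gripper value outside its range is refused whole. The fingers move at their own pace and stop on an object; "newtons" is the grip in N (left out, the last holds). Time passes only in rows, so rows that repeat a pose let the fingers close. It gives the time, the measured TCP pose, the force and the opening at its end, in the units of the state.
- get_state(): the state, without advancing time (a new reading comes with each control period).
- read_camera(name): name is "scene" or "top" or "wrist"; returns the picture (400x640x3 uint8, blue, green, red); there is no depth.
- camera_info(name): a dict with "K" (3x3 intrinsics, pixels), "D" ([k1, k2, p1, p2, k3] as OpenCV has them; the pictures are not rectified), "xyz" and "attitude" of the camera in the world. Camera axes: x right, y down, z forward; pixel columns grow to the right and rows downward; lengths in m; the calibration is good to about 2 mm. A picture is of the moment at which its call begins: read the wrist's pose just before it. camera_info takes no time and is no camera call; for the wrist camera it gives the pose at the moment of the call.
- hand_in(): hands the job in, once; it reports no verdict.
Trained networks look in the newest picture that a camera, given by its name, has taken for a name from the list of things; names that differ only in an ending like _2 or _b are one class to them, and where a whole thing is asked for, a point or a joint stands for the part that bears it (a point fixed in the world has none). Each returns a list of dicts, best first, with "p" (0 to 1); they miss things now and then, are a little off and sometimes report something else, mostly with a low value. They report only what shows in the picture. A call takes as long as a camera call. They do not tell look-alikes from the thing itself.
- silhouettes(camera, label): "pixels" (400x640 bool, what is visible of it) and "box" ([left, top, width, height] in pixels, round what is visible of it).
The state is a dict: "clock": time; "joint_pos": joint angles; "qvel": joint speeds; "tau": joint torques, N m; "tcp_pos": TCP position; "orientation": TCP orientation; "wrist_force": force on the tool from outside, world axes, zero at the start; "ft_torque": the same for the moment, N m; "finger_gap": finger opening in m.
Only numpy, scipy, OpenCV 4.12 (cv2) and the standard library are available. Lean on these libraries where they do the work, as an engineer would, in place of code of your own. Each camera call takes 0.05 s, during which the arm holds its last target. There are 200 camera calls.

## Working session

There is one attempt and no reset: what is moved stays moved. The work goes in short steps, Python scripts to look and compute and a tool call to move; the robot and the scene stay as the last step left them, time stands still between calls to the robot, and variables do not carry over. Pictures are saved under pics/ and viewed, about 12 in all and at most 16, crops included, and the job is handed in when it is done.

Besides the shell and the picture viewer there is one more tool, called after "Call:" by a JSON object that holds its "api" and its "payload", one argument or row to a line. send_rows: Moves the arm, as the interface text tells. Its arguments: {"type":"object","properties":{"series":{"type":"array"},"newtons":{"type":"number"}},"required":["series"]}

```bash
ls; mkdir -p pics; cat > h.py <<'E'
from workcell import *
import numpy as np, cv2
from scipy.spatial.transform import Rotation as R
def rot(q): return R.from_quat([q[1],q[2],q[3],q[0]])
E
python3 - <<'E'
from h import *
s=get_state(); print(s); 
import workcell; print([n for n in dir(workcell) if not n.startswith('__')])
for c in ("scene","top","wrist"):
    print(c,camera_info(c)); cv2.imwrite(f'pics/{c}0.png',read_camera(c))
E
```

```text
pics
{'clock': 0.0, 'joint_pos': array([-1.35156572e+00,  3.13999365e-01,  4.49794956e-02,  1.30358610e+00,
       -2.08214936e-05,  1.43119354e+00]), 'qvel': array([ 0.00037708,  0.00080313,  0.00033234, -0.00121397,  0.00019624,
        0.00177118]), 'tau': array([ 5.28053406e-04, -4.80629754e+01,  2.98534548e+01,  1.91895867e-02,
       -1.47232809e-04,  1.76830974e-05]), 'tcp_pos': array([ 0.20180229, -0.53788445,  0.23040966]), 'orientation': array([-9.03690328e-04,  9.83947549e-01,  1.78455603e-01, -4.64174688e-05]), 'wrist_force': array([0.41268755, 0.07837755, 0.09227675]), 'ft_torque': array([-0.00999074,  0.00873731, -0.06086367]), 'finger_gap': 0.08564693728752304}
['MotionError', 'camera_info', 'get_state', 'grip_point_offset', 'hand_in', 'read_camera', 'silhouettes']
scene {'K': array([[423.81526013,   0.        , 319.14101375],
       [  0.        , 423.81526013, 199.0333265 ],
       [  0.        ,   0.        ,   1.        ]]), 'D': array([-0.06993649,  0.        ,  0.        ,  0.        ,  0.        ]), 'xyz': array([1.26977257, 0.65280459, 0.70980583]), 'attitude': array([-0.20682901,  0.36571153,  0.79493122, -0.43767705])}
top {'K': array([[396.18468668,   0.        , 316.09444625],
       [  0.        , 396.18468668, 196.45299641],
       [  0.        ,   0.        ,   1.        ]]), 'D': array([0.02783773, 0.        , 0.        , 0.        , 0.        ]), 'xyz': array([ 0.35025805, -0.0201058 ,  1.2042795 ]), 'attitude': array([-0.03342552,  0.7158681 , -0.69659575,  0.03420463])}
wrist {'K': array([[315.19294968,   0.        , 318.19124586],
       [  0.        , 315.19294968, 200.6131677 ],
       [  0.        ,   0.        ,   1.        ]]), 'D': array([-0.01602127,  0.        ,  0.        ,  0.        ,  0.        ]), 'xyz': array([ 0.28096436, -0.50870729,  0.37237205]), 'attitude': array([ 0.13564694,  0.81031342, -0.56218321, -0.09456274])}
```

View pics/scene0.png

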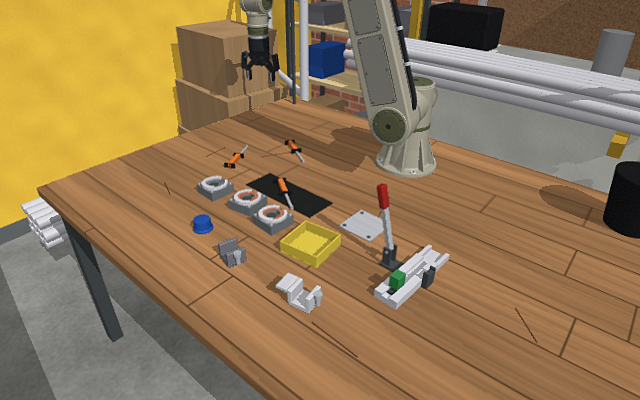

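View pics/top0.png

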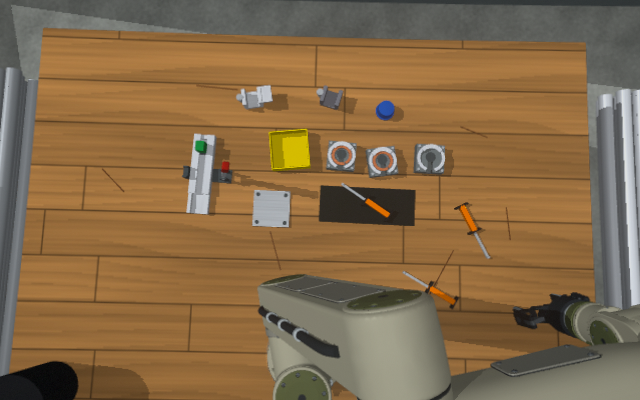

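```bash
cat >> h.py <<'E'
import workcell
def ray(cam,uv,ci=None):
    ci=ci or camera_info(cam)
    p=cv2.undistortPoints(np.array(uv,float).reshape(-1,1,2),ci['K'],ci['D'])[:,0]
    d=rot(ci['attitude']).apply(np.c_[p,np.ones(len(p))]); return ci['xyz'],d
def toz(cam,uv,z,ci=None):
    o,d=ray(cam,uv,ci); return o+d*((z-o[2])/d[:,2])[:,None]
def proj(cam,P,ci=None):
    ci=ci or camera_info(cam); Rc=rot(ci['attitude']).inv()
    q=Rc.apply(np.atleast_2d(P)-ci['xyz']); return cv2.projectPoints(q,np.zeros(3),np.zeros(3),ci['K'],ci['D'])[0][:,0]
E
python3 - <<'E'
from h import *
print(grip_point_offset)
Z=dict(ring1=.035,hub1=.037,box=.036,mat=.003,pick=.015,jig=.023,dog=.054,baseplate=.006,tube_cap=.036,half_coupler=.046,girder_coupler=.046,keeper=.1)
for n,z in Z.items():
    for r in silhouettes("top",n)[:6]:
        m=r['pixels'].astype(np.uint8)
        c=max(cv2.findContours(m,0,2)[0],key=cv2.contourArea)
        b=cv2.boxPoints(cv2.minAreaRect(c)); w=toz("top",b,z)[:,:2]
        e=[np.round(1000*np.linalg.norm(w[1]-w[0])),np.round(1000*np.linalg.norm(w[2]-w[1]))]
        a=np.degrees(np.arctan2(*(w[1]-w[0])[::-1]))
        print(n,round(r['p'],2),r['box'],w.mean(0).round(3),e,a.round(1))
E
```

```text
0.0187
ring1 0.72 [333.6, 148.9, 20.1, 14.2] [ 0.594 -0.115] [np.float64(12.0), np.float64(37.0)] -78.8
ring1 0.61 [373.7, 148.6, 19.6, 18.4] [ 0.562 -0.199] [np.float64(13.0), np.float64(42.0)] -49.1
hub1 0.88 [412.0, 146.6, 32.8, 28.8] [ 0.585 -0.353] [np.float64(89.0), np.float64(90.0)] -4.8
hub1 0.82 [328.0, 140.3, 28.2, 31.8] [ 0.587 -0.092] [np.float64(89.0), np.float64(84.0)] -3.7
hub1 0.58 [366.1, 146.9, 33.5, 32.0] [ 0.571 -0.213] [np.float64(88.0), np.float64(89.0)] -80.6
box 0.58 [268.8, 128.6, 41.9, 42.3] [0.601 0.063] [np.float64(116.0), np.float64(121.0)] -83.7
mat 0.92 [320.2, 186.1, 98.9, 44.2] [ 0.443 -0.175] [np.float64(110.0), np.float64(291.0)] -1.2
pick 0.9 [458.0, 202.3, 24.6, 45.4] [ 0.392 -0.48 ] [np.float64(34.0), np.float64(132.0)] -58.4
pick 0.78 [344.2, 185.6, 47.9, 38.5] [ 0.432 -0.202] [np.float64(34.0), np.float64(93.0)] -27.3
pick 0.61 [403.4, 271.0, 55.7, 38.3] [ 0.19  -0.391] [np.float64(39.0), np.float64(105.0)] -32.6
jig 0.89 [181.8, 130.8, 52.5, 83.4] [0.525 0.309] [np.float64(151.0), np.float64(246.0)] -88.3
dog 0.67 [193.9, 139.3, 14.7, 14.3] [0.596 0.324] [np.float64(32.0), np.float64(39.0)] -88.3
dog 0.57 [332.2, 145.4, 20.4, 21.5] [ 0.585 -0.091] [np.float64(56.0), np.float64(54.0)] -88.4
baseplate 0.65 [256.2, 192.1, 36.2, 35.8] [0.426 0.114] [np.float64(110.0), np.float64(111.0)] 0.1
tube_cap 0.55 [372.8, 101.6, 27.1, 18.6] [ 0.729 -0.221] [np.float64(54.0), np.float64(59.0)] -88.5
half_coupler 0.85 [317.8, 85.3, 27.0, 21.4] [ 0.762 -0.049] [np.float64(61.0), np.float64(74.0)] -17.6
half_coupler 0.33 [180.2, 133.7, 53.9, 79.9] [0.522 0.304] [np.float64(145.0), np.float64(235.0)] -88.3
girder_coupler 0.86 [236.0, 83.6, 36.7, 24.8] [0.754 0.174] [np.float64(107.0), np.float64(65.0)] -79.5
keeper 0.34 [317.5, 87.7, 21.6, 22.1] [ 0.741 -0.046] [np.float64(55.0), np.float64(71.0)] -17.6
```

Scene: the dog is at top px (201,146) and the keeper handle is upright near (225,168). The box is at (290,150), and the hubs are at (342,155), (382,160) and (430,157); the last looks empty. The pick on the mat, handle (377,207) and tip (343,184), is farthest left, so it is the one meant.

```bash
cat >> h.py <<'E'
def tool(yaw,pitch=0):
    # tool down, tool x at heading yaw; pitch tips tool about its own y (deg)
    y=np.radians(yaw); c,s=np.cos(y),np.sin(y)
    return R.from_matrix(np.array([[c,s,0],[s,-c,0],[0,0,-1]]))*R.from_rotvec([0,np.radians(pitch),0])
def move(xyz,yaw=None,pitch=0,fr=None):
    """print shift (cm) and turn (deg) from current (or given) pose"""
    if fr is None:
        s=get_state(); p,r=s['tcp_pos'],rot(s['orientation'])
    else: p,r=np.array(fr[0]),tool(*fr[1:])
    t=r if yaw is None else tool(yaw,pitch)
    print('shift',(r.inv().apply(np.array(xyz)-p)*100).round(2),'turn',np.degrees((r.inv()*t).as_rotvec()).round(1))
def pose():
    s=get_state(); r=rot(s['orientation']); x=r.as_matrix()
    print('t%.2f'%s['clock'],s['tcp_pos'].round(4),'yaw %.1f'%np.degrees(np.arctan2(x[1,0],x[0,0])),'z',x[:,2].round(3),'F',s['wrist_force'].round(1),'gap %.4f'%s['finger_gap'])
E
python3 - <<'E'
from h import *
s=get_state(); r=rot(s['orientation']); ci=camera_info('wrist')
print(r.inv().apply(ci['xyz']-s['tcp_pos'])); print((r.inv()*rot(ci['attitude'])).as_matrix().round(3))
move([.47,.26,.33],90)
# jig axis: edges of silhouette
for c in ("top",):
  for n in ("keeper","keeper_grip","ring1","ring2","pick_tip"):
    for q in silhouettes(c,n)[:3]: print(c,n,q['p'],q['box'])
E
```

```text
[ 0.08440278  0.00019716 -0.14184533]
[[-0.001 -0.945 -0.326]
 [ 1.    -0.001  0.   ]
 [-0.001 -0.326  0.945]]
shift [ 53.14 -65.34  -9.88] turn [  0.    0.  -69.4]
top keeper 0.34 [317.5, 87.7, 21.6, 22.1]
top keeper_grip 0.69 [413.9, 143.2, 31.4, 31.8]
top keeper_grip 0.61 [220.8, 162.9, 5.8, 11.1]
top ring1 0.72 [333.6, 148.9, 20.1, 14.2]
top ring1 0.61 [373.7, 148.6, 19.6, 18.4]
top ring2 0.72 [333.6, 148.9, 20.1, 14.2]
top ring2 0.61 [373.7, 148.6, 19.6, 18.4]
top pick_tip 0.87 [404.8, 270.8, 54.1, 37.0]
top pick_tip 0.74 [328.6, 147.0, 22.9, 17.1]
top pick_tip 0.71 [459.2, 203.2, 28.7, 51.4]
```

```bash
python3 - <<'E'
from h import *
move([.50,.36,.33],90)
E
```

```text
shift [ 59.46 -73.65  -9.88] turn [  0.    0.  -69.4]
```

Call:
{"api": "send_rows", "payload": {
  "series": [24,-30,-9.9,0,0,0,1,24,-30,-9.9,0,0,0,1,24,-30,-9.9,0,0,0,1,24,-30,-9.9,0,0,0,1,24,-30,-9.9,0,0,0,1,24,-30,-9.9,0,0,0,1,24,-30,-9.9,0,0,0,1,24,-30,-9.9,0,0,0,1,24,-30,-9.9,0,0,0,1,24,-30,-9.9,0,0,0,1]
}}

```text
clock: 1.83
tcp_pos: [0.3216, -0.17, 0.3319]
orientation: [0.0, 0.984, 0.179, 0.001]
wrist_force: [0.3, -0.2, 0.2]
finger_gap: 0.0853
```

Call:
{"api": "send_rows", "payload": {
  "series": [24,-30,0,0,0,0,1,24,-30,0,0,0,0,1,24,-30,0,0,0,0,1,24,-30,0,0,0,0,1,24,-30,0,0,0,0,1,24,-30,0,0,0,0,1,24,-30,0,0,0,0,1,24,-30,0,0,0,0,1,24,-30,0,0,0,0,1,24,-30,0,0,0,0,1]
}}

```text
clock: 2.67
tcp_pos: [0.4417, 0.1969, 0.3296]
orientation: [-0.001, 0.983, 0.181, 0.0]
wrist_force: [-0.6, -0.4, -0.9]
finger_gap: 0.0853
```

Call:
{"api": "send_rows", "payload": {
  "series": [11.5,-13.7,0,0,0,-69.4,1,11.5,-13.7,0,0,0,-69.4,1,11.5,-13.7,0,0,0,-69.4,1,11.5,-13.7,0,0,0,-69.4,1,11.5,-13.7,0,0,0,-69.4,1,11.5,-13.7,0,0,0,-69.4,1,11.5,-13.7,0,0,0,-69.4,1,11.5,-13.7,0,0,0,-69.4,1,11.5,-13.7,0,0,0,-69.4,1,11.5,-13.7,0,0,0,-69.4,1]
}}

```text
clock: 3.5
tcp_pos: [0.5003, 0.3603, 0.3301]
orientation: [0.0, 0.705, 0.709, -0.0]
wrist_force: [0.1, -0.0, 0.3]
finger_gap: 0.0854
```

```bash
python3 - <<'E'
from h import *
pose(); ci=camera_info('wrist'); im=read_camera('wrist'); cv2.imwrite('pics/w1.png',im)
for n,z in (('dog',.06),('jig',.023),('baseplate',.006),('keeper_grip',.2)):
  for r in silhouettes('wrist',n)[:2]:
    m=r['pixels'].astype(np.uint8); c=max(cv2.findContours(m,0,2)[0],key=cv2.contourArea)
    b=cv2.boxPoints(cv2.minAreaRect(c)); w=toz('wrist',b,z,ci)[:,:2]
    print(n,round(r['p'],2),r['box'],w.mean(0).round(4),w.round(4).tolist())
E
```

```text
t3.50 [0.5003 0.3603 0.3301] yaw 90.3 z [-0. -0. -1.] F [ 0.1 -0.   0.3] gap 0.0854
dog 0.6 [375.6, 170.5, 30.4, 22.3] [0.5966 0.3306] [[0.5752, 0.3467], [0.6155, 0.3469], [0.6185, 0.3146], [0.5772, 0.3144]]
jig 0.73 [251.9, 139.5, 166.4, 199.3] [0.5051 0.2105] [[0.334, 0.0767], [0.4175, 0.4004], [0.6486, 0.3568], [0.6203, 0.0083]]
baseplate 0.79 [245.2, 261.3, 62.1, 57.0] [0.4264 0.1183] [[0.3665, 0.0627], [0.3749, 0.1732], [0.4825, 0.1737], [0.4816, 0.0634]]
keeper_grip 0.94 [324.6, 221.6, 21.5, 117.2] [0.5183 0.2608] [[0.507, 0.327], [0.5267, 0.3271], [0.5311, 0.1946], [0.5085, 0.1946]]
```

View pics/w1.png

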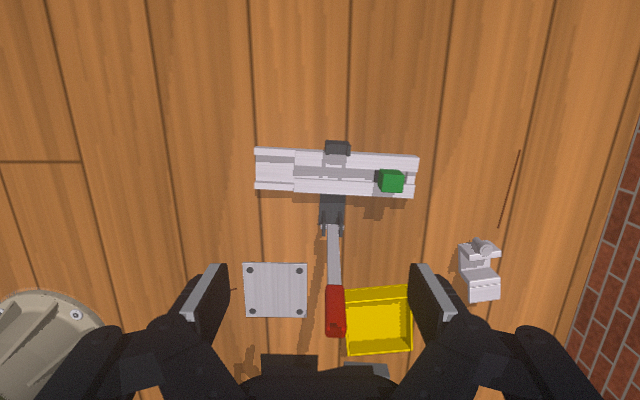

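```bash
python3 - <<'E'
from h import *
ci=camera_info('wrist'); im=cv2.imread('pics/w1.png')
px=[(255,147),(255,189),(419,157),(413,198)]
w=toz('wrist',px,.023,ci); print(w.round(4))
e1=w[2]-w[0]; e2=w[3]-w[1]
print([np.degrees(np.arctan2(e[1],e[0])).round(2) for e in (e1,e2)], np.linalg.norm(e1),np.linalg.norm(e2), w.mean(0))
h=cv2.cvtColor(im,cv2.COLOR_BGR2HSV); g=((h[...,0]>45)&(h[...,0]<75)&(h[...,1]>150)).astype(np.uint8)
g[:, :350]=0
ys,xs=np.nonzero(g); print(xs.min(),xs.max(),ys.min(),ys.max())
crop=cv2.resize(im[130:220,240:430],None,fx=4,fy=4,interpolation=cv2.INTER_NEAREST); cv2.imwrite('pics/w1c.png',crop)
E
```

```text
[[0.4106 0.3702 0.023 ]
 [0.4063 0.3076 0.023 ]
 [0.646  0.3547 0.023 ]
 [0.6431 0.2924 0.023 ]]
[np.float64(-3.75), np.float64(-3.68)] 0.23588353154635944 0.23737489051635743 [0.52649031 0.33121685 0.023     ]
382 403 176 192
```

View pics/w1c.png

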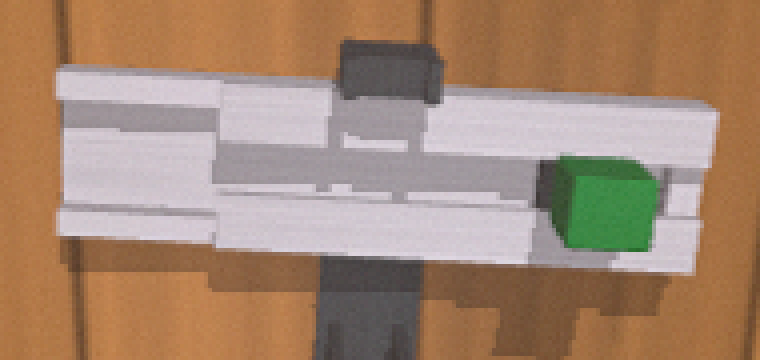

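```bash
python3 - <<'E'
from h import *
ci=camera_info('wrist')
w=toz('wrist',[(382,173.5),(403.7,175.5),(402.3,192.5),(381.9,191.8)],.060,ci); print(w.round(4), w.mean(0))
c=w.mean(0)[:2]; j=np.array([.5265,.3312]); a=np.radians(-3.7); ex=np.array([np.cos(a),np.sin(a)]); ey=np.array([-ex[1],ex[0]])
print('jig frame',(c-j)@ex,(c-j)@ey)
move([*c,.12],86.3)
for jx in (.06,-.09,-.1): print(jx,j+jx*ex)
E
```

```text
[[0.5863 0.3399 0.06  ]
 [0.6158 0.337  0.06  ]
 [0.6159 0.3129 0.06  ]
 [0.5878 0.3141 0.06  ]] [0.60146775 0.32596766 0.06      ]
jig frame 0.07514913968479738 -0.0003835900039247421
shift [-3.4  10.13 21.03] turn [0.  0.  3.5]
0.06 [0.58637494 0.32732806]
-0.09 [0.43668759 0.33700791]
-0.1 [0.42670844 0.33765323]
```

Call:
{"api": "send_rows", "payload": {
  "series": [-3.4,10.1,18,0,0,3.5,1,-3.4,10.1,18,0,0,3.5,1,-3.4,10.1,18,0,0,3.5,1,-3.4,10.1,18,0,0,3.5,1,-3.4,10.1,21,0,0,3.5,1,-3.4,10.1,25,0,0,3.5,1,-3.4,10.1,28,0,0,3.5,1,-3.4,10.1,30,0,0,3.5,1,-3.4,10.1,30,0,0,3.5,1,-3.4,10.1,30,0,0,3.5,1],
  "newtons": 60
}}

```text
clock: 4.58
tcp_pos: [0.5993, 0.3255, 0.0282]
orientation: [-0.001, 0.729, 0.684, -0.003]
wrist_force: [-0.0, 0.5, -0.4]
finger_gap: 0.0855
```

```bash
python3 - <<'E'
from h import *
pose()
E
```

```text
t4.58 [0.5993 0.3255 0.0282] yaw 86.4 z [-0.005 -0.002 -1.   ] F [-0.   0.5 -0.4] gap 0.0855
```

Call:
{"api": "send_rows", "payload": {
  "series": [0,0,0,0,0,0,0,0,0,0,0,0,0,0,0,0,0,0,0,0,0,0,0,0,0,0,0,0,0,0,0,0,0,0,0,0,0,0,0,0,0,0,0,0,0,0,0,0,0,0,0,0,0,0,0,0],
  "newtons": 60
}}

```text
clock: 5.25
tcp_pos: [0.6024, 0.3272, 0.0326]
orientation: [0.001, 0.729, 0.685, 0.002]
wrist_force: [-0.7, 0.5, 7.3]
finger_gap: 0.0295
```

Call:
{"api": "send_rows", "payload": {
  "series": [0,-0.5,0,0,0,0,0,0,-2,0,0,0,0,0,0,-4,0,0,0,0,0,0,-6,0,0,0,0,0,0,-8,0,0,0,0,0,0,-10,0,0,0,0,0,0,-12,0,0,0,0,0,0,-14,0,0,0,0,0,0,-15.5,0,0,0,0,0,0,-16.5,0,0,0,0,0]
}}

```text
clock: 6.08
tcp_pos: [0.4385, 0.3378, 0.0326]
orientation: [0.002, 0.729, 0.685, 0.003]
wrist_force: [4.2, -0.2, 5.4]
finger_gap: 0.0294
```

```bash
python3 - <<'E'
from h import *
pose(); ci=camera_info('wrist'); im=read_camera('wrist'); cv2.imwrite('pics/w2.png',im)
E
```

```text
t6.08 [0.4385 0.3378 0.0326] yaw 86.5 z [ 0.007  0.002 -1.   ] F [ 4.2 -0.2  5.4] gap 0.0294
```

View pics/w2.png

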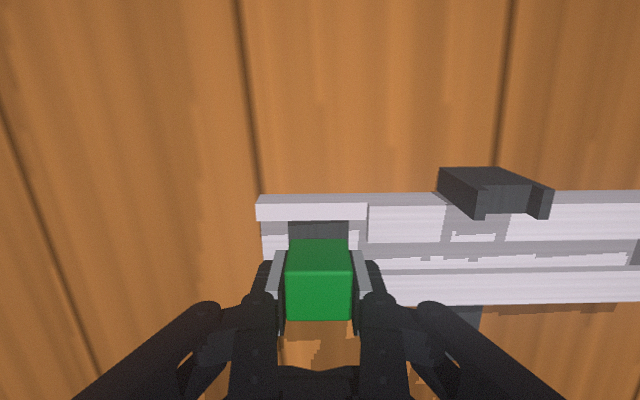

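Call:
{"api": "send_rows", "payload": {
  "series": [0,0,-2,0,0,0,0,0,0,-5,0,0,0,0,0,0,-8,0,0,0,0,-4,0,-8,0,0,0,0,-8,0,-8,0,0,0,0,-12,0,-8,0,0,0,0,-16,-0.2,-8,0,0,0,0,-20,-0.4,-8,0,0,0,0,-22.3,-0.4,-8,0,0,0,0,-22.3,-0.4,-8,0,0,0,0]
}}

```text
clock: 6.97
tcp_pos: [0.4171, 0.1107, 0.1099]
orientation: [0.0, 0.73, 0.683, -0.001]
wrist_force: [0.0, -0.1, -2.4]
finger_gap: 0.0291
```

```bash
python3 - <<'E'
from h import *
pose(); ci=camera_info('wrist'); im=read_camera('wrist'); cv2.imwrite('pics/w3.png',im)
E
```

```text
t6.97 [0.4171 0.1107 0.1099] yaw 86.2 z [-0.002 -0.002 -1.   ] F [ 0.  -0.1 -2.4] gap 0.0291
```

View pics/w3.png

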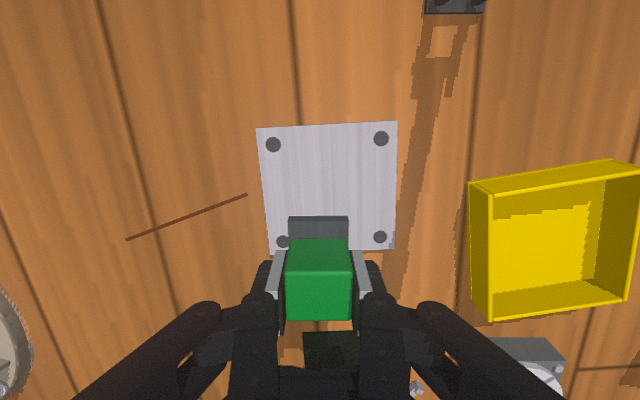

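Call:
{"api": "send_rows", "payload": {
  "series": [0.4,0.6,3,0,0,0,0,0.4,0.6,5.5,0,0,0,0,0.4,0.6,7,0,0,0,0,0.4,0.6,7.5,0,0,0,0,0.4,0.6,7.8,0,0,0,0,0.4,0.6,7.8,0,0,0,0,0.4,0.6,7.8,0,0,0,0]
}}

```text
clock: 7.6
tcp_pos: [0.4254, 0.1188, 0.033]
orientation: [0.0, 0.728, 0.685, 0.0]
wrist_force: [0.9, 0.2, -1.7]
finger_gap: 0.0289
```

```bash
python3 - <<'E'
from h import *
pose()
E
```

```text
t7.60 [0.4254 0.1188 0.033 ] yaw 86.5 z [ 0.001  0.    -1.   ] F [ 0.9  0.2 -1.7] gap 0.0289
```

Call:
{"api": "send_rows", "payload": {
  "series": [0,0,0.1,0,0,0,0,0,0,0.1,0,0,0,0,0,0,0.1,0,0,0,0.3,0,0,0.1,0,0,0,0.6,0,0,0.1,0,0,0,1,0,0,0.1,0,0,0,1,0,0,0.1,0,0,0,1,0,0,0.1,0,0,0,1,0,0,0.1,0,0,0,1,0,0,-3,0,0,0,1]
}}

```text
clock: 8.43
tcp_pos: [0.421, 0.1175, 0.0583]
orientation: [-0.003, 0.729, 0.685, -0.004]
wrist_force: [-0.5, -0.1, -0.2]
finger_gap: 0.0854
```

Call:
{"api": "send_rows", "payload": {
  "series": [0,0,-4,0,0,0,1,0,0,-8,0,0,0,1,0,0,-12,0,0,0,1,0,0,-16,0,0,0,1,0,0,-20,0,0,0,1,0,0,-24,0,0,0,1,0,0,-24,0,0,0,1]
}}

```text
clock: 9.02
tcp_pos: [0.428, 0.1183, 0.3101]
orientation: [0.004, 0.729, 0.685, 0.005]
wrist_force: [0.6, 0.8, 0.5]
finger_gap: 0.0852
```

```bash
python3 - <<'E'
from h import *
pose(); im=read_camera('wrist'); sc=read_camera('scene'); cv2.imwrite('pics/a.png',np.hstack([cv2.resize(im,(400,250)),cv2.resize(sc[150:320,240:460],(400,310))[:250]]))
ci=camera_info('wrist')
for cam,n in (('scene','keeper_grip'),('scene','keeper')):
  for r in silhouettes(cam,n)[:2]:
    m=r['pixels'].astype(np.uint8); c=max(cv2.findContours(m,0,2)[0],key=cv2.contourArea)
    print(cam,n,r['p'],r['box'],cv2.minAreaRect(c))
# red handle pixel centroid in three cameras -> triangulate
top=read_camera('top'); 
O=[];D=[]
for cam,I in (('top',top),('scene',sc),('wrist',im)):
    h=cv2.cvtColor(I,cv2.COLOR_BGR2HSV); m=(((h[...,0]<6)|(h[...,0]>174))&(h[...,1]>180)&(h[...,2]>70)).astype(np.uint8)
    n,l,st,ce=cv2.connectedComponentsWithStats(m)
    i=1+np.argmax(st[1:,4]) if n>1 else 0; print(cam,st[i],ce[i])
    cam_ok = st[i,4]>15 and cam!='wrist'
    if cam_ok: o,d=ray(cam,[ce[i]]); O.append(o);D.append(d[0]/np.linalg.norm(d[0]))
A=sum(np.eye(3)-np.outer(d,d) for d in D); b=sum((np.eye(3)-np.outer(d,d))@o for o,d in zip(O,D))
P=np.linalg.solve(A,b); print('handle',P)
a=np.radians(-3.7); ex=np.array([np.cos(a),np.sin(a)]); ey=np.array([-ex[1],ex[0]])
q=P[:2]-[.5265,.3312]; print('jig',q@ex,q@ey, 'angle',np.arctan2(P[2]-.045,q@ey+.075))
E
```

```text
t9.02 [0.428  0.1183 0.3101] yaw 86.5 z [ 0.012  0.001 -1.   ] F [0.6 0.8 0.5] gap 0.0852
scene keeper_grip 0.76 [377.1, 187.0, 14.1, 61.3] ((385.633544921875, 216.48060607910156), (63.92728805541992, 9.464045524597168), 81.72411346435547)
scene keeper 0.64 [378.4, 186.5, 16.0, 63.8] ((385.9299621582031, 216.00997924804688), (65.05382537841797, 10.60660171508789), 81.8698959350586)
top [     0      0    640    400 256000] [319.5 199.5]
scene [377 184  12  25 222] [382.70720721 195.50900901]
wrist [ 403   46   48   37 1211] [428.34847234  64.4178365 ]
handle [0.40632976 0.04977449 0.08192528]
jig -0.10175872296619436 -0.2885937778141563 angle 2.970408437021357
```

View pics/a.png

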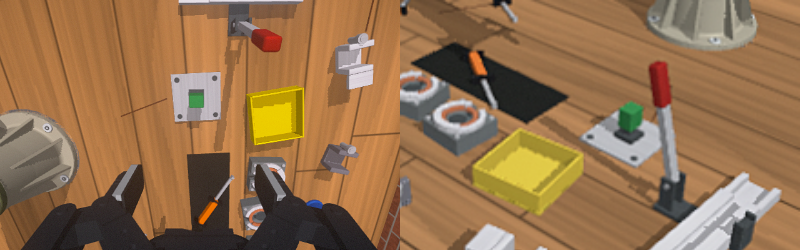

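```bash
python3 - <<'E'
from h import *
O=[];D=[]
for cam,uv in (('scene',(382.7,195.5)),('wrist',(428.3,64.4))):
    o,d=ray(cam,[uv]); O.append(o);D.append(d[0]/np.linalg.norm(d[0]))
A=sum(np.eye(3)-np.outer(d,d) for d in D); b=sum((np.eye(3)-np.outer(d,d))@o for o,d in zip(O,D))
P=np.linalg.solve(A,b); print('handle',P)
a=np.radians(-3.7); ex=np.array([np.cos(a),np.sin(a)]); ey=np.array([-ex[1],ex[0]]); j=np.array([.5265,.3312])
q=P[:2]-j; print('jig',q@ex,q@ey, 'angle',np.arctan2(P[2]-.045,q@ey+.075), np.hypot(P[2]-.045,q@ey+.075))
for jy in (-.20,-.17,-.15): print(jy, j+jy*ey)
E
```

```text
handle [0.51432009 0.21637391 0.18269146]
jig -0.004744528570182384 -0.11537274630645873 angle 1.8560137363349347 0.14348831848175464
-0.2 [0.51359354 0.13161688]
-0.17 [0.51552951 0.16155434]
-0.15 [0.51682015 0.18151266]
```

Call:
{"api": "send_rows", "payload": {
  "series": [2,4,0,0,0,0.2,0,4.4,8.2,0,0,0,0.2,0,4.4,8.2,0,0,0,0.2,0,4.4,8.2,4,0,0,0.2,0,4.4,8.2,8,0,0,0.2,0,4.4,8.2,12,0,0,0.2,0,4.4,8.2,14.5,0,0,0.2,0,4.4,8.2,14.5,0,0,0.2,0,4.4,8.2,14.5,0,0,0.2,0]
}}

```text
clock: 10.02
tcp_pos: [0.5073, 0.1565, 0.1551]
orientation: [-0.002, 0.73, 0.684, -0.003]
wrist_force: [0.3, 0.1, 0.3]
finger_gap: -0.0002
```

```bash
python3 - <<'E'
from h import *
pose()
a=np.radians(-3.7); ex=np.array([np.cos(a),np.sin(a)]); ey=np.array([-ex[1],ex[0]]); j=np.array([.5265,.3312])
q=get_state()['tcp_pos'][:2]-j; print(q@ex,q@ey)
E
```

```text
t10.02 [0.5073 0.1565 0.1551] yaw 86.3 z [-0.006 -0.001 -1.   ] F [0.3 0.1 0.3] gap -0.0002
-0.007855366935061621 -0.17560600382629216
```

Call:
{"api": "send_rows", "payload": {
  "series": [1,0.6,-1,0,0,0,0,3,0.6,-1.3,0,0,0,0,5,0.6,-1.3,0,0,0,0,6.5,0.6,-1.5,0,0,0,0,8,0.6,-1.5,0,0,0,0,9.6,0.6,-1.5,0,0,0,0,11.2,0.6,-1.2,0,0,0,0,12.6,0.6,-1,0,0,0,0,14.3,0.6,-0.2,0,0,0,0,16,0.6,0.6,0,0,0,0]
}}

```text
clock: 10.85
tcp_pos: [0.5274, 0.3172, 0.1535]
orientation: [0.001, 0.73, 0.683, 0.002]
wrist_force: [0.9, -0.7, -0.4]
finger_gap: -0.0003
```

```bash
python3 - <<'E'
from h import *
pose()
a=np.radians(-3.7); ex=np.array([np.cos(a),np.sin(a)]); ey=np.array([-ex[1],ex[0]]); j=np.array([.5265,.3312])
q=get_state()['tcp_pos'][:2]-j; print(q@ex,q@ey)
sc=read_camera('scene'); cv2.imwrite('pics/s4.png',cv2.resize(sc[140:330,300:480],None,fx=2,fy=2))
E
```

```text
t10.85 [0.5274 0.3172 0.1535] yaw 86.2 z [ 0.004  0.001 -1.   ] F [ 0.9 -0.7 -0.4] gap -0.0003
0.0018061347760978935 -0.013869204064830479
```

View pics/s4.png

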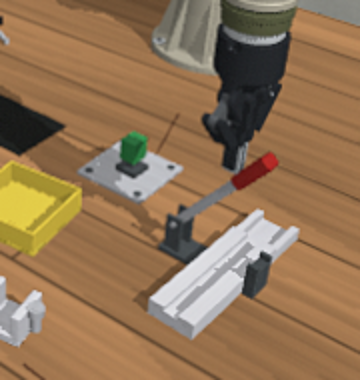

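Call:
{"api": "send_rows", "payload": {
  "series": [1.4,0,1.4,0,0,0,0,2.6,0,3,0,0,0,0,3.6,0,4.7,0,0,0,0,4.5,0,6.3,0,0,0,0,4.8,0,7.5,0,0,0,0,5.1,0,8.7,0,0,0,0,5.3,0,9.5,0,0,0,0,5.3,0,10.2,0,0,0,0,5.3,0,10.5,0,0,0,0,5.3,0,10.5,0,0,0,0]
}}

```text
clock: 11.73
tcp_pos: [0.5295, 0.3691, 0.0533]
orientation: [0.0, 0.73, 0.684, 0.002]
wrist_force: [-13.2, -6.3, 37.0]
finger_gap: 0.0002
```

```bash
python3 - <<'E'
from h import *
pose()
E
```

```text
t11.73 [0.5295 0.3691 0.0533] yaw 86.3 z [ 0.003  0.002 -1.   ] F [-13.2  -6.3  37. ] gap 0.0002
```

Call:
{"api": "send_rows", "payload": {
  "series": [0,0,-0.4,0,0,0,0,0,0,-1,0,0,0,0,0,0,-4,0,0,0,0.5,0,0,-8,0,0,0,1,0,0,-12,0,0,0,1,0,0,-16,0,0,0,1,0,0,-20,0,0,0,1,0,0,-24,0,0,0,1,-4,0,-25,0,0,0,1,-8,0,-25,0,0,0,1]
}}

```text
clock: 12.57
tcp_pos: [0.5267, 0.2905, 0.3009]
orientation: [0.002, 0.729, 0.685, 0.004]
wrist_force: [0.6, -1.2, 0.5]
finger_gap: 0.0853
```

Call:
{"api": "send_rows", "payload": {
  "series": [-36,-3,0,0,0,0,1,-36,-3,0,0,0,0,1,-36,-3,0,0,0,0,1,-36,-3,0,0,0,0,1,-36,-3,0,0,0,0,1,-36,-3,0,0,0,0,1,-36,-3,0,0,0,0,1,-36,-3,0,0,0,0,1,-36,-3,0,0,0,0,1,-36,-3,0,0,0,0,1]
}}

```text
clock: 13.4
tcp_pos: [0.4702, -0.073, 0.2961]
orientation: [0.001, 0.732, 0.681, -0.001]
wrist_force: [0.6, -0.0, -0.2]
finger_gap: 0.0856
```

```bash
python3 - <<'E'
from h import *
pose(); move([.5,-.2,.3],3)
E
```

```text
t13.40 [ 0.4702 -0.073   0.2961] yaw 85.9 z [-0.    -0.002 -1.   ] F [ 0.6 -0.  -0.2] gap 0.0856
shift [-12.45   3.89  -0.36] turn [ 0.1  0.1 82.9]
```

Call:
{"api": "send_rows", "payload": {
  "series": [-12.5,4,0,0,0,70,1,-12.5,4,0,0,0,70,1,-12.5,4,0,0,0,70,1,-12.5,4,0,0,0,70,1,-12.5,4,0,0,0,70,1,-12.5,4,0,0,0,70,1,-12.5,4,0,0,0,70,1,-12.5,4,0,0,0,70,1,-12.5,4,0,0,0,70,1,-12.5,4,0,0,0,70,1]
}}

```text
clock: 14.23
tcp_pos: [0.5026, -0.1954, 0.296]
orientation: [-0.0, 0.99, 0.138, -0.0]
wrist_force: [0.5, 0.5, 1.1]
finger_gap: 0.0858
```

Call:
{"api": "send_rows", "payload": {
  "series": [0,0,0,0,0,13,1,0,0,0,0,0,13,1,0,0,0,0,0,13,1,0,0,0,0,0,13,1,0,0,0,0,0,13,1]
}}

```text
clock: 14.65
tcp_pos: [0.5026, -0.1954, 0.2962]
orientation: [-0.0, 1.0, 0.03, -0.0]
wrist_force: [1.4, -0.0, 0.2]
finger_gap: 0.0857
```

```bash
python3 - <<'E'
from h import *
pose(); ci=camera_info('wrist'); im=read_camera('wrist'); cv2.imwrite('pics/w5.png',im)
cv2.imwrite('pics/w5b.png',cv2.resize(im[:,100:500],(800,800))[0:600])
for n,z in (('hub1',.037),('pick',.015),('ring1',.035)):
  for r in silhouettes('wrist',n)[:4]:
    m=r['pixels'].astype(np.uint8); c=max(cv2.findContours(m,0,2)[0],key=cv2.contourArea)
    b=cv2.boxPoints(cv2.minAreaRect(c)); w=toz('wrist',b,z,ci)[:,:2]
    print(n,round(r['p'],2),r['box'],w.mean(0).round(4),w.round(3).tolist())
E
```

```text
t14.65 [ 0.5026 -0.1954  0.2962] yaw 3.4 z [-0.  0. -1.] F [ 1.4 -0.   0.2] gap 0.0857
hub1 0.87 [301.3, 63.0, 70.6, 76.0] [ 0.5766 -0.216 ] [[0.612, -0.167], [0.624, -0.25], [0.542, -0.267], [0.529, -0.179]]
hub1 0.87 [408.1, 60.5, 85.7, 73.1] [ 0.5886 -0.3526] [[0.55, -0.304], [0.634, -0.304], [0.627, -0.398], [0.543, -0.404]]
hub1 0.65 [201.7, 44.0, 77.9, 77.8] [ 0.5906 -0.0943] [[0.551, -0.042], [0.634, -0.056], [0.631, -0.143], [0.547, -0.135]]
pick 0.93 [359.8, 311.4, 64.3, 40.6] [ 0.2171 -0.3365] [[0.218, -0.273], [0.261, -0.281], [0.218, -0.399], [0.172, -0.394]]
pick 0.84 [479.6, 194.0, 40.6, 104.9] [ 0.3799 -0.4933] [[0.452, -0.428], [0.468, -0.471], [0.31, -0.56], [0.29, -0.514]]
pick 0.77 [244.6, 149.8, 109.9, 81.6] [ 0.4595 -0.17  ] [[0.491, -0.084], [0.525, -0.107], [0.43, -0.255], [0.391, -0.234]]
pick 0.19 [41.7, 3.2, 133.5, 110.9] [0.6056 0.073 ] [[0.659, 0.143], [0.682, 0.002], [0.555, -0.005], [0.527, 0.152]]
ring1 0.78 [210.2, 58.1, 53.6, 52.1] [ 0.5899 -0.0927] [[0.617, -0.064], [0.62, -0.123], [0.563, -0.123], [0.56, -0.061]]
```

View pics/w5b.png

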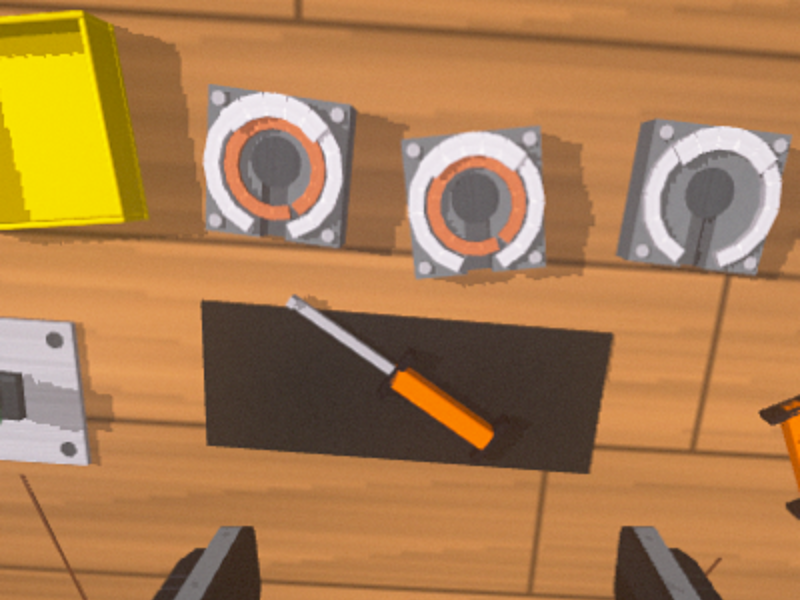

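```bash
python3 - <<'E'
from h import *
ci=camera_info('wrist')
f=lambda L,z: toz('wrist',[(x/2+100,y/2) for x,y in L],z,ci)[:,:2]
for nm,L,op,ce in (('A',[(218,97),(338,115),(328,236),(215,220)],(270,234),(274,168)),('B',[(413,150),(529,136),(535,257),(425,268)],(481,265),(476,200))):
    w=f(L,.038); c=w.mean(0); e=[w[1]-w[0],w[2]-w[3]]; s=[w[0]-w[3],w[1]-w[2]]
    print(nm,w.round(4).tolist(),c,'len',[np.linalg.norm(v).round(4) for v in e+s],'ang',[np.degrees(np.arctan2(v[1],v[0])).round(1)+90 for v in e],[np.degrees(np.arctan2(v[1],v[0])).round(1) for v in s])
    o=f([op,ce],.037); d=o[1]-o[0]; print(' opening',o.round(4).tolist(),np.degrees(np.arctan2(d[1],d[0])))
im=cv2.imread('pics/w5.png'); h=cv2.cvtColor(im,cv2.COLOR_BGR2HSV)
m=((h[...,0]>8)&(h[...,0]<17)&(h[...,1]>215)&(h[...,2]>150)).astype(np.uint8); m[:, :290]=0; m[:,352:]=0; m[:180]=0;m[230:]=0
n,l,st,cc=cv2.connectedComponentsWithStats(m); i=1+np.argmax(st[1:,4]); print(st[i],cc[i])
c=max(cv2.findContours((l==i).astype(np.uint8),0,2)[0],key=cv2.contourArea); b=cv2.boxPoints(cv2.minAreaRect(c)); w=toz('wrist',b,.021,ci)[:,:2]; print('handle',w.round(4).tolist(),w.mean(0))
t=f([(291,299)],.014)[0]; d=t-w.mean(0); print('tip',t,np.linalg.norm(d),np.degrees(np.arctan2(d[1],d[0])))
E
```

```text
A [[0.6278, -0.0622], [0.6219, -0.1317], [0.5529, -0.126], [0.5587, -0.0568]] [ 0.59031523 -0.09417128] len [np.float64(0.0697), np.float64(0.0695), np.float64(0.0693), np.float64(0.0692)] ang [np.float64(-4.900000000000006), np.float64(-4.799999999999997)] [np.float64(-4.5), np.float64(-4.7)]
 opening [[0.5521, -0.09], [0.5907, -0.0935]] -5.062448754351045
B [[0.6053, -0.1761], [0.6169, -0.2439], [0.5474, -0.2548], [0.5368, -0.1867]] [ 0.57659305 -0.21538456] len [np.float64(0.0687), np.float64(0.0689), np.float64(0.0693), np.float64(0.0703)] ang [np.float64(9.700000000000003), np.float64(8.900000000000006)] [np.float64(8.8), np.float64(8.9)]
 opening [[0.5405, -0.2217], [0.5792, -0.2156]] 8.981095451679405
[296 186  51  39 613] [320.78303426 204.3817292 ]
handle [[0.4526, -0.1653], [0.4674, -0.1742], [0.4236, -0.2422], [0.4078, -0.2337]] [ 0.43784093 -0.20385694]
tip [ 0.50813397 -0.09725761] 0.12768918338742513 56.59860201553635
```

```bash
python3 - <<'E'
from h import *
move([.446,-.191,.14],57)
E
```

```text
shift [-5.62 -0.77 15.63] turn [  0.    0.  -53.7]
```

Call:
{"api": "send_rows", "payload": {
  "series": [-5.6,-0.8,15.6,0,0,-53.7,1,-5.6,-0.8,15.6,0,0,-53.7,1,-5.6,-0.8,15.6,0,0,-53.7,1,-5.6,-0.8,15.6,0,0,-53.7,1,-5.6,-0.8,15.6,0,0,-53.7,1,-5.6,-0.8,15.6,0,0,-53.7,1,-5.6,-0.8,15.6,0,0,-53.7,1,-5.6,-0.8,15.6,0,0,-53.7,1,-5.6,-0.8,15.6,0,0,-53.7,1,-5.6,-0.8,15.6,0,0,-53.7,1]
}}

```text
clock: 15.68
tcp_pos: [0.4462, -0.1907, 0.1404]
orientation: [0.0, 0.879, 0.476, 0.0]
wrist_force: [-0.0, -0.6, -0.9]
finger_gap: 0.0856
```

```bash
cat >> h.py <<'E'
def orange(im,ci,z=.021,cam='wrist'):
    h=cv2.cvtColor(im,cv2.COLOR_BGR2HSV)
    m=((h[...,0]>8)&(h[...,0]<17)&(h[...,1]>215)&(h[...,2]>150)).astype(np.uint8)
    n,l,st,cc=cv2.connectedComponentsWithStats(m)
    for i in np.argsort(-st[1:,4])[:2]+1:
        c=max(cv2.findContours((l==i).astype(np.uint8),0,2)[0],key=cv2.contourArea); b=cv2.boxPoints(cv2.minAreaRect(c)); w=toz(cam,b,z,ci)[:,:2]
        print('orange',st[i],w.mean(0).round(4),w.round(4).tolist())
E
python3 - <<'E'
from h import *
pose(); ci=camera_info('wrist'); im=read_camera('wrist'); cv2.imwrite('pics/w6.png',im); orange(im,ci)
E
```

```text
t15.68 [ 0.4462 -0.1907  0.1404] yaw 56.9 z [ 0. -0. -1.] F [-0.  -0.6 -0.9] gap 0.0856
orange [309 164  17  88 164] [ 0.4433 -0.2049] [[0.4544, -0.1645], [0.4661, -0.1697], [0.4328, -0.2454], [0.4198, -0.2399]]
orange [307 190   2  61  62] [ 0.425  -0.2072] [[0.4404, -0.1826], [0.4412, -0.183], [0.4095, -0.2319], [0.4088, -0.2314]]
```

View pics/w6.png

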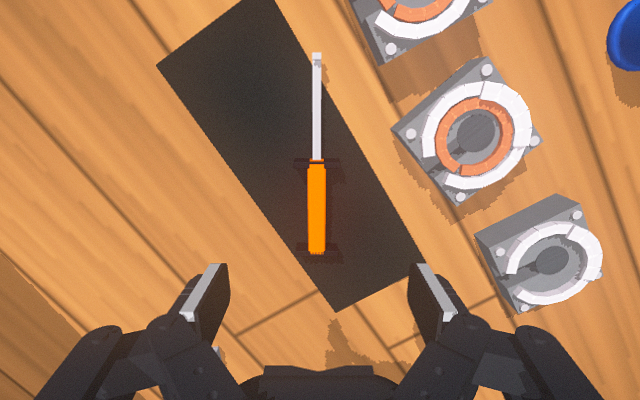

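```bash
python3 - <<'E'
from h import *
s=get_state(); w=toz('wrist',[(317,163),(316.5,253),(317,60)],.021); print((rot(s['orientation']).inv().apply(w-s['tcp_pos'])*100).round(2))
w=toz('wrist',[(317.5,55)],.015); print((rot(s['orientation']).inv().apply(w-s['tcp_pos'])*100).round(2))
E
```

```text
[[ 2.74 -0.06 11.94]
 [-5.77 -0.13 11.94]
 [10.73 -0.04 11.94]]
[[11.14 -0.   12.54]]
```

Call:
{"api": "send_rows", "payload": {
  "series": [0,-0.1,4,0,0,0,1,0,-0.1,8,0,0,0,1,0,-0.1,11,0,0,0,1,0,-0.1,12.5,0,0,0,1,0,-0.1,13.2,0,0,0,1,0,-0.1,13.2,0,0,0,1,0,-0.1,13.2,0,0,0,1],
  "newtons": 100
}}

```text
clock: 16.32
tcp_pos: [0.4458, -0.1904, 0.0088]
orientation: [0.0, 0.879, 0.477, 0.0]
wrist_force: [-0.4, 0.3, 0.5]
finger_gap: 0.0857
```

Call:
{"api": "send_rows", "payload": {
  "series": [0,0,0,0,0,0,0,0,0,0,0,0,0,0,0,0,0,0,0,0,0,0,0,0,0,0,0,0,0,0,0,0,0,0,0,0,0,0,0,0,0,0,0,0,0,0,0,0,0,0,0,0,0,0,0,0],
  "newtons": 100
}}

```text
clock: 16.98
tcp_pos: [0.4456, -0.1903, 0.0091]
orientation: [0.0, 0.879, 0.477, 0.0]
wrist_force: [-1.6, 1.1, 6.4]
finger_gap: 0.013
```

```bash
python3 - <<'E'
from h import *
pose()
E
```

```text
t16.98 [ 0.4456 -0.1903  0.0091] yaw 57.0 z [ 0.001 -0.001 -1.   ] F [-1.6  1.1  6.4] gap 0.0130
```

```bash
python3 - <<'E'
from h import *
c=np.array([.5766,-.2154]);a=np.radians(9.); ex=np.array([np.cos(a),np.sin(a)]); ey=np.array([-ex[1],ex[0]])
p=c-.169*ex+.001*ey; print(p); move([*p,.12],9)
E
```

```text
[ 0.40952424 -0.24084974]
shift [ -6.21  -0.26 -11.09] turn [ 0.1 -0.  48. ]
```

Call:
{"api": "send_rows", "payload": {
  "series": [0,0,-1,0,0,0,0,0,0,-3,0,0,0,0,0,0,-6,0,0,0,0,-2,-0.1,-9,0,0,6,0,-4,-0.3,-11,0,0,12,0,-6.2,-0.3,-11,0,0,18,0,-6.2,-0.3,-11,0,0,24,0,-6.2,-0.3,-11,0,0,30,0,-6.2,-0.3,-11,0,0,36,0,-6.2,-0.3,-11,0,0,42,0]
}}

```text
clock: 17.82
tcp_pos: [0.4086, -0.2405, 0.1188]
orientation: [-0.0, 0.992, 0.127, -0.0]
wrist_force: [0.4, 0.5, -0.9]
finger_gap: 0.0129
```

Call:
{"api": "send_rows", "payload": {
  "series": [0,0,0,0,0,5,0,0,0,0,0,0,6,0,0,0,0,0,0,6,0,0,0,0,0,0,6,0]
}}

```text
clock: 18.15
tcp_pos: [0.409, -0.2404, 0.1185]
orientation: [0.0, 0.997, 0.079, 0.0]
wrist_force: [-0.7, -0.2, -1.0]
finger_gap: 0.0132
```

```bash
python3 - <<'E'
from h import *
pose(); im=read_camera('wrist'); sc=read_camera('scene'); cv2.imwrite('pics/w7.png',np.hstack([im[:,150:550],cv2.resize(sc[130:260,180:310],(400,400))]))
# expected tip in wrist pixels if rigid: pick x 125..130 rel TCP x=16, base = TCP+.006 below
s=get_state(); r=rot(s['orientation'])
for px,pz in ((130,14),(125,9),(45,9)): print(px,proj('wrist',s['tcp_pos']+r.apply([(px-16)/1000,0,.006-pz/1000])).round(1))
E
```

```text
t18.15 [ 0.409  -0.2404  0.1185] yaw 9.1 z [ 0. -0. -1.] F [-0.7 -0.2 -1. ] gap 0.0132
130 [[317.4   8.8]]
125 [[317.4  26.4]]
45 [[317.7 215.7]]
```

View pics/w7.png

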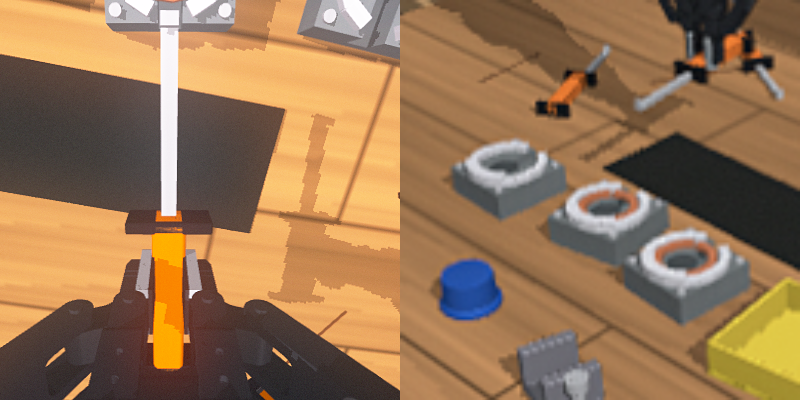

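```bash
python3 - <<'E'
from h import *
s=get_state(); r=rot(s['orientation']); sc=read_camera('scene')
P=[s['tcp_pos']+r.apply([(px-16)/1000,0,.006-pz/1000]) for px,pz in ((130,9),(125,6),(60,6),(45,9),(-45,9))]
print(proj('scene',P).round(1))
cv2.imwrite('pics/s8.png',cv2.resize(sc[135:175,245:325],None,fx=10,fy=10,interpolation=cv2.INTER_NEAREST))
E
```

```text
[[256.6 163.6]
 [257.7 163.8]
 [270.6 155.7]
 [273.5 153.1]
 [289.7 143. ]]
```

View pics/s8.png

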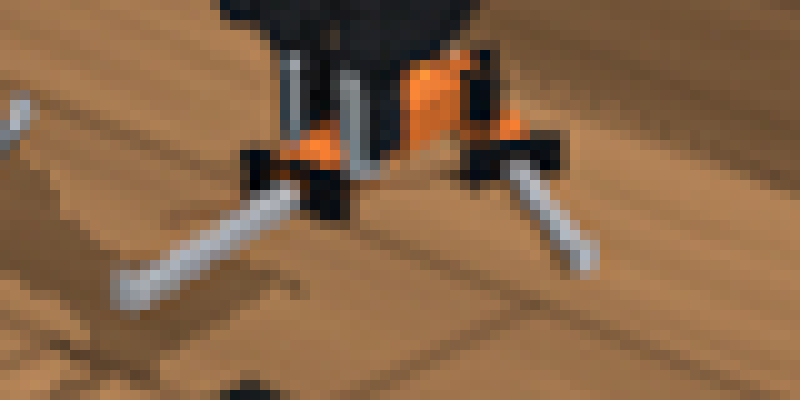

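Call:
{"api": "send_rows", "payload": {
  "series": [-0.3,-0.1,3,0,0,0,0,-0.3,-0.1,6,0,0,0,0,-0.3,-0.1,8.5,0,0,0,0,-0.3,-0.1,9.7,0,0,0,0,-0.3,-0.1,10.1,0,0,0,0,-0.3,-0.1,10.1,0,0,0,0,-0.3,-0.1,10.1,0,0,0,0]
}}

```text
clock: 18.88
tcp_pos: [0.4063, -0.2403, 0.0179]
orientation: [0.0, 0.997, 0.078, 0.0]
wrist_force: [-0.6, -0.5, -1.8]
finger_gap: 0.013
```

```bash
cat >> h.py <<'E'
def hubrel(c,yaw):
    s=get_state(); a=np.radians(yaw); ex=np.array([np.cos(a),np.sin(a)]); ey=np.array([-ex[1],ex[0]])
    q=s['tcp_pos'][:2]-c; pose(); print('hub-rel TCP mm',(1000*np.array([q@ex,q@ey,s['tcp_pos'][2]])).round(1),'hook x',round(1000*(q@ex)+109,1))
A=(np.array([.5903,-.0942]),-4.8); B=(np.array([.5766,-.2154]),9.)
E
python3 - <<'E'
from h import *
hubrel(*B)
E
```

```text
t18.88 [ 0.4063 -0.2403  0.0179] yaw 9.0 z [ 0.001 -0.001 -1.   ] F [-0.6 -0.5 -1.8] gap 0.0130
hub-rel TCP mm [-172.1    2.    17.9] hook x -63.1
```

Call:
{"api": "send_rows", "payload": {
  "series": [0.6,0,0,0,0,0,0,1.2,0,0,0,0,0,0,1.8,0,0,0,0,0,0,2.4,0,0,0,0,0,0,3,0,0,0,0,0,0,3.5,0,0,0,0,0,0,4,0,0,0,0,0,0,4.4,0,0,0,0,0,0,4.7,0,0,0,0,0,0,4.7,0,0,0,0,0,0]
}}

```text
clock: 19.72
tcp_pos: [0.453, -0.2326, 0.0173]
orientation: [0.0, 0.997, 0.078, 0.0]
wrist_force: [-0.7, -0.1, -1.6]
finger_gap: 0.0125
```

```bash
python3 - <<'E'
from h import *
hubrel(*B)
im=read_camera('wrist'); cv2.imwrite('pics/w9.png',cv2.resize(im[0:250,220:420],None,fx=2.4,fy=2.4))
E
```

```text
t19.72 [ 0.453  -0.2326  0.0173] yaw 9.0 z [ 0. -0. -1.] F [-0.7 -0.1 -1.6] gap 0.0125
hub-rel TCP mm [-124.8    2.3   17.3] hook x -15.8
```

View pics/w9.png

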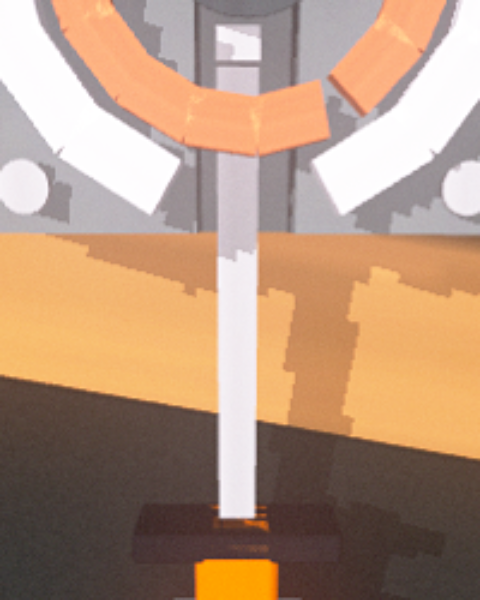

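Call:
{"api": "send_rows", "payload": {
  "series": [0,0,-0.4,0,0,0,0,0,0,-0.8,0,0,0,0,0,0,-1.2,0,0,0,0,0,0,-1.6,0,0,0,0,0,0,-2,0,0,0,0,-0.1,0,-2.4,0,0,0,0,-0.3,0,-2.8,0,0,0,0,-0.6,0,-3.2,0,0,0,0,-0.9,0,-3.6,0,0,0,0,-0.9,0,-3.6,0,0,0,0]
}}

```text
clock: 20.6
tcp_pos: [0.4429, -0.2342, 0.0542]
orientation: [0.0, 0.997, 0.078, -0.0]
wrist_force: [-1.1, 0.2, -1.4]
finger_gap: 0.0129
```

```bash
python3 - <<'E'
from h import *
hubrel(*B)
im=read_camera('wrist'); cv2.imwrite('pics/w10.png',cv2.resize(im[0:250,220:420],None,fx=2,fy=2))
E
```

```text
t20.60 [ 0.4429 -0.2342  0.0542] yaw 8.9 z [-0.    -0.001 -1.   ] F [-1.1  0.2 -1.4] gap 0.0129
hub-rel TCP mm [-135.     2.3   54.2] hook x -26.0
```

View pics/w10.png

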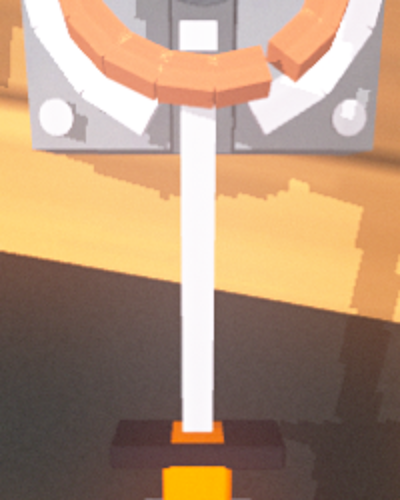

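Call:
{"api": "send_rows", "payload": {
  "series": [-0.3,0,-0.6,0,0,0,0,-0.6,0,-1.2,0,0,0,0,-0.8,0,-2,0,0,0,0,-1,0,-3,0,0,0,0,-1,0,-4,0,0,0,0,-1,0,-5,0,0,0,0,-1,0,-6,0,0,0,0,-1,0,-7,0,0,0,0,-1,0,-8,0,0,0,0,-1,0,-8,0,0,0,0]
}}

```text
clock: 21.48
tcp_pos: [0.4348, -0.2364, 0.1358]
orientation: [0.001, 0.997, 0.078, 0.001]
wrist_force: [0.5, -0.5, -1.1]
finger_gap: 0.0131
```

```bash
python3 - <<'E'
from h import *
hubrel(*B); im=read_camera('wrist'); sc=read_camera('scene')
cv2.imwrite('pics/w11.png',np.hstack([im[:,150:550],cv2.resize(sc[110:270,170:330],(400,400))]))
def copper(I):
    h=cv2.cvtColor(I,cv2.COLOR_BGR2HSV); m=((h[...,0]>4)&(h[...,0]<13)&(h[...,1]>100)&(h[...,2]>130)).astype(np.uint8); return m
for n in ('ring1','hub1'):
  for r in silhouettes('scene',n)[:3]: print(n,r['p'],r['box'])
move([.631,-.043,.13],105)
E
```

```text
t21.48 [ 0.4348 -0.2364  0.1358] yaw 9.0 z [ 0.003 -0.002 -1.   ] F [ 0.5 -0.5 -1.1] gap 0.0131
hub-rel TCP mm [-143.4    1.4  135.8] hook x -34.4
ring1 0.7 [244.3, 159.0, 15.6, 18.2]
ring1 0.59 [247.4, 172.2, 87.5, 48.4]
ring1 0.45 [262.4, 208.0, 22.7, 8.8]
hub1 0.93 [193.1, 175.9, 40.3, 22.0]
hub1 0.79 [227.9, 190.5, 42.0, 24.8]
hub1 0.68 [253.5, 202.4, 42.2, 31.0]
shift [ 22.53 -15.92   0.27] turn [ -0.1   0.  -96. ]
```

View pics/w11.png

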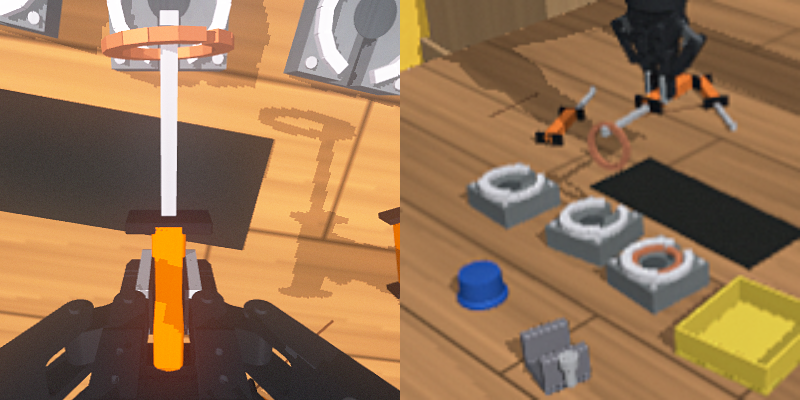

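Call:
{"api": "send_rows", "payload": {
  "series": [0.5,-0.5,0,0,0,-2,0,2,-1.5,0,0,0,-7,0,4,-3,0,0,0,-12,0,6.5,-4.5,0,0,0,-18,0,9,-6.5,0,0,0,-24,0,11.5,-8,0,0,0,-30,0,14,-10,0,0,0,-36,0,16.5,-12,0,0,0,-42,0,19,-14,0,0,0,-48,0,20,-15,0,0,0,-53,0]
}}

```text
clock: 22.52
tcp_pos: [0.61, -0.0528, 0.1323]
orientation: [-0.0, 0.855, 0.519, 0.001]
wrist_force: [0.1, -0.6, -1.3]
finger_gap: 0.013
```

```bash
python3 - <<'E'
from h import *
pose(); move([.631,-.043,.13],105)
for r in silhouettes('top','box')[:1]:
    m=r['pixels'].astype(np.uint8); 
im=read_camera('top'); h=cv2.cvtColor(im,cv2.COLOR_BGR2HSV); m=((h[...,0]>22)&(h[...,0]<33)&(h[...,1]>200)).astype(np.uint8)
c=max(cv2.findContours(m,0,2)[0],key=cv2.contourArea); rr=cv2.minAreaRect(c); b=cv2.boxPoints(rr); print(b.round(1).tolist(),toz('top',b,.036).round(4).tolist(),toz('top',b,.036).mean(0))
for n in ('ring1',):
  for r in silhouettes('scene',n)[:3]: print(n,r['p'],r['box'])
E
```

```text
t22.52 [ 0.61   -0.0528  0.1323] yaw 62.5 z [ 0.     0.001 -1.   ] F [ 0.1 -0.6 -1.3] gap 0.0130
shift [1.84 1.41 0.23] turn [  0.   -0.1 -42.5]
[[269.0, 130.0], [287.0, 130.0], [287.0, 163.0], [269.0, 163.0]] [[0.6591, 0.1271, 0.036], [0.6607, 0.0731, 0.036], [0.5603, 0.0697, 0.036], [0.5588, 0.1233, 0.036]] [0.60972298 0.09829332 0.036     ]
ring1 0.7 [244.3, 159.0, 15.6, 18.2]
ring1 0.59 [247.4, 172.2, 87.5, 48.4]
ring1 0.45 [262.4, 208.0, 22.7, 8.8]
```

Call:
{"api": "send_rows", "payload": {
  "series": [0.2,0.2,0,0,0,-4,0,0.6,0.5,0,0,0,-9,0,1,0.8,0,0,0,-14,0,1.4,1.1,0,0,0,-20,0,1.8,1.4,0,0,0,-26,0,1.8,1.4,0,0,0,-32,0,1.8,1.4,0,0,0,-38,0,1.8,1.4,0,0,0,-42.5,0,1.8,1.4,0,0,0,-42.5,0,1.8,1.4,0,0,0,-42.5,0]
}}

```text
clock: 23.5
tcp_pos: [0.6277, -0.0477, 0.1329]
orientation: [-0.0, 0.614, 0.789, -0.0]
wrist_force: [0.3, 0.1, -1.4]
finger_gap: 0.013
```

```bash
cat >> h.py <<'E'
def box_in(im,cam,ci=None):
    h=cv2.cvtColor(im,cv2.COLOR_BGR2HSV); m=((h[...,0]>22)&(h[...,0]<33)&(h[...,1]>170)&(h[...,2]>90)).astype(np.uint8)
    c=max(cv2.findContours(m,0,2)[0],key=cv2.contourArea); rr=cv2.minAreaRect(c); return m,rr,c
def copper(I,roi):
    h=cv2.cvtColor(I,cv2.COLOR_BGR2HSV); m=((h[...,0]>3)&(h[...,0]<12)&(h[...,1]>110)&(h[...,2]>60)).astype(np.uint8)
    x0,y0,x1,y1=roi; return m[y0:y1,x0:x1]
E
python3 - <<'E'
from h import *
pose()
for f,cam in (('top0','top'),):
    m,rr,c=box_in(cv2.imread(f'pics/{f}.png'),cam); b=cv2.boxPoints(rr); print(b.round(1).tolist(),toz(cam,b,.036).mean(0))
m,rr,c=box_in(cv2.imread('pics/scene0.png'),'scene')
c4=cv2.approxPolyDP(cv2.convexHull(c),3,True)[:,0]; print(c4.tolist(),toz('scene',c4,.036).round(3).tolist())
sc=read_camera('scene'); cv2.imwrite('pics/s12.png',sc)
for n in ('ring1',):
  for r in silhouettes('scene',n)[:4]: print(n,r['p'],r['box'])
s=get_state(); r=rot(s['orientation'])
print('hook',s['tcp_pos']+r.apply([.111,0,0]), 'hook px scene',proj('scene',s['tcp_pos']+r.apply([.111,0,-.003])))
E
```

```text
t23.50 [ 0.6277 -0.0477  0.1329] yaw 104.2 z [-0.001 -0.    -1.   ] F [ 0.3  0.1 -1.4] gap 0.0130
[[267.70001220703125, 131.10000610351562], [306.8999938964844, 127.80000305175781], [310.20001220703125, 168.0], [271.0, 171.1999969482422]] [0.60147616 0.06515918 0.036     ]
[[305, 221], [339, 234], [339, 244], [316, 267], [280, 251], [280, 241]] [[0.56, 0.007, 0.036], [0.545, 0.115, 0.036], [0.579, 0.141, 0.036], [0.684, 0.154, 0.036], [0.698, 0.047, 0.036], [0.669, 0.018, 0.036]]
ring1 0.45 [304.8, 198.3, 6.9, 24.0]
hook [0.60073618 0.06010066 0.13311922] hook px scene [[309.52852355 203.4365426 ]]
```

Call:
{"api": "send_rows", "payload": {
  "series": [0.2,0,-0.8,0,-6.5,0,0,0.5,0,-1.5,0,-13,0,0,1,0,-2.2,0,-19.5,0,0,1.5,0,-2.9,0,-26,0,0,2.1,0,-3.5,0,-32.5,0,0,2.9,0,-4,0,-39,0,0,3.7,0,-4.4,0,-45.5,0,0,4.7,0,-4.8,0,-52,0,0,5.7,0,-5,0,-58.5,0,0,6.8,0,-5.1,0,-65,0,0]
}}

```text
clock: 24.43
tcp_pos: [0.612, 0.0202, 0.186]
orientation: [0.428, 0.517, 0.665, -0.328]
wrist_force: [-0.3, -0.1, -2.9]
finger_gap: 0.0129
```

```bash
python3 - <<'E'
from h import *
pose(); s=get_state(); print(s['joint_pos'].round(2)); r=rot(s['orientation'])
print('tool x',r.as_matrix()[:,0].round(2),'hook',s['tcp_pos']+r.apply([.111,0,-.003]),proj('scene',s['tcp_pos']+r.apply([.111,0,-.003])))
sc=read_camera('scene'); cv2.imwrite('pics/s13.png',sc)
for q in silhouettes('scene','ring1')[:4]: print('ring',q['p'],q['box'])
E
```

```text
t24.43 [0.612  0.0202 0.186 ] yaw 103.7 z [ 0.23  -0.878 -0.419] F [-0.3 -0.1 -2.9] gap 0.0129
[ 0.35  0.58 -0.11  1.08 -1.13  1.8 ]
tool x [-0.1   0.41 -0.91] hook [0.60030859 0.06796727 0.0864319 ] [[312.01235213 220.80295455]]
ring 0.55 [261.4, 205.7, 26.4, 14.6]
```

Call:
{"api": "send_rows", "payload": {
  "series": [0.8,0,-0.8,0,-6,0,0,1.6,0,-1.5,0,-12,0,0,2.6,0,-2.2,0,-17,0,0,2.7,0,-2.2,0,-17,0,0,2.7,0,-2.2,0,-17,0,0]
}}

```text
clock: 24.95
tcp_pos: [0.602, 0.049, 0.1624]
orientation: [0.516, 0.459, 0.598, -0.407]
wrist_force: [-1.3, -0.4, -3.8]
finger_gap: 0.0133
```

```bash
python3 - <<'E'
from h import *
pose(); s=get_state(); print(s['joint_pos'].round(2)); r=rot(s['orientation'])
print('tool x',r.as_matrix()[:,0].round(2),'hook',s['tcp_pos']+r.apply([.111,0,-.003]),proj('scene',s['tcp_pos']+r.apply([.111,0,-.003])))
sc=read_camera('scene'); cv2.imwrite('pics/s14.png',sc)
for q in silhouettes('scene','ring1')[:4]: print('ring',q['p'],q['box'])
m=copper(sc,(275,170,345,270)); ys,xs=np.nonzero(m); print(len(xs))
for row in m[::2]: print(''.join('.#'[v] for v in row))
E
```

```text
t24.95 [0.602  0.049  0.1624] yaw 110.2 z [ 0.244 -0.96  -0.137] F [-1.3 -0.4 -3.8] gap 0.0133
[ 0.44  0.92  0.11  1.7  -1.34  2.51]
tool x [-0.05  0.13 -0.99] hook [0.59604961 0.06617286 0.05282924] [[312.57236685 230.38622179]]
ring 0.7 [358.4, 215.8, 15.9, 13.9]
ring 0.63 [308.7, 223.6, 9.3, 23.2]
ring 0.63 [264.0, 209.6, 7.9, 3.9]
216
...........................######.....................................
...........................##..##.....................................
................................#.....................................
..............................#.#.....................................
...........................#...##.....................................
.............................#.###....................................
................................#.....................................
...........................#.#.#......................................
...............................#.##...................................
..........................#.....##.#..................................
...........................#.....##..............
[... 2090 characters left out ...]
.............................................................
......................................................................
......................................................................
......................................................................
......................................................................
......................................................................
......................................................................
......................................................................
......................................................................
......................................................................
```

Call:
{"api": "send_rows", "payload": {
  "series": [1,0,0.1,0,0,0,0,2,0,0.2,0,0,0,0,3,0,0.4,0,0,0,0,3.1,0.5,0.4,0,0,0,0,3.1,-0.5,0.4,0,0,0,0,3.1,0,0.9,0,0,0,0,3.1,0,-0.1,0,0,0,0,3.1,0,0.4,0,0,0,0]
}}

```text
clock: 25.72
tcp_pos: [0.6044, 0.0506, 0.1388]
orientation: [0.519, 0.462, 0.597, -0.401]
wrist_force: [-0.3, -0.1, -1.8]
finger_gap: 0.0131
```

```bash
cat >> h.py <<'E'
def look(roi,name):
    sc=read_camera('scene'); cv2.imwrite(f'pics/{name}.png',sc); m=copper(sc,roi)
    for q in silhouettes('scene','ring1')[:4]: print('ring',q['p'],q['box'])
    for row in m[::2]: print(''.join('.#'[v] for v in row))
def hook():
    s=get_state(); r=rot(s['orientation']); h=s['tcp_pos']+r.apply([.111,0,-.003])
    pose(); print(s['joint_pos'].round(2),'toolx',r.as_matrix()[:,0].round(2),'hook',h.round(4),'px',proj('scene',h).round(0))
E
python3 - <<'E'
from h import *
hook(); look((275,210,345,270),'s15')
E
```

```text
t25.72 [0.6044 0.0506 0.1388] yaw 104.1 z [ 0.249 -0.958 -0.139] F [-0.3 -0.1 -1.8] gap 0.0131
[ 0.44  0.95  0.11  1.65 -1.34  2.51] toolx [-0.03  0.14 -0.99] hook [0.5999 0.0685 0.0293] px [[312. 239.]]
ring 0.73 [298.4, 178.5, 13.6, 55.3]
ring 0.58 [309.3, 227.7, 11.2, 18.7]
.######.............................#.................................
.....###.........................###..................................
.....###..............................................................
...###................................................................
##....................................................................
......................................................................
......................................................................
......................................................................
......................................................................
........................................#####.........................
.......................................##...#.........................
.............#.......................##..
[... 607 characters left out ...]
.............................................................
......................................................................
......................................................................
......................................................................
......................................................................
......................................................................
......................................................................
......................................................................
......................................................................
......................................................................
```

Call:
{"api": "send_rows", "payload": {
  "series": [0.8,0,0.1,0,0,0,0,1.4,0,0.2,0,0,0,0,1.4,0,0.2,0,0,0,0,1.4,0,1.2,0,0,0,0,1.4,0,2,0,0,0,0,1.4,0,2,0,0,0,0]
}}

```text
clock: 26.32
tcp_pos: [0.6079, 0.031, 0.1205]
orientation: [0.518, 0.463, 0.596, -0.402]
wrist_force: [0.7, -0.2, -0.7]
finger_gap: 0.0128
```

```bash
python3 - <<'E'
from h import *
hook(); look((275,210,345,270),'s16')
E
```

```text
t26.32 [0.6079 0.031  0.1205] yaw 104.3 z [ 0.246 -0.959 -0.139] F [ 0.7 -0.2 -0.7] gap 0.0128
[ 0.41  0.94  0.06  1.53 -1.36  2.43] toolx [-0.03  0.14 -0.99] hook [0.6034 0.0489 0.011 ] px [[306. 242.]]
ring 0.62 [263.3, 206.0, 22.2, 17.1]
ring 0.49 [303.0, 224.8, 12.8, 22.0]
ring 0.42 [291.7, 181.3, 13.6, 48.2]
ring 0.4 [226.3, 187.5, 43.5, 30.4]
.######...............................................................
....####...............##.............................................
.....###...................#..#.......................................
....##................................................................
#.....................................................................
......................................................................
......................................................................
......................................................................
................................###...................................
.............................####.####................................
............................###......##
[... 680 characters left out ...]
.............................................................
......................................................................
......................................................................
......................................................................
......................................................................
......................................................................
......................................................................
......................................................................
......................................................................
......................................................................
```

Call:
{"api": "send_rows", "payload": {
  "series": [-1,0,-0.1,0,0,0,0,-2,0,-0.3,0,0,0,0,-3,0,-0.4,0,0,0,0,-4,0,-0.6,0,0,0,0,-5,0,-0.7,0,0,0,0,-6,0,-0.8,0,0,0,0,-6,0,-0.8,0,0,0,0]
}}

```text
clock: 27.0
tcp_pos: [0.6089, 0.0322, 0.1846]
orientation: [0.519, 0.463, 0.596, -0.401]
wrist_force: [0.0, -0.2, -0.4]
finger_gap: 0.013
```

```bash
python3 - <<'E'
from h import *
hook(); look((275,200,345,260),'s17')
E
```

```text
t27.00 [0.6089 0.0322 0.1846] yaw 103.1 z [ 0.248 -0.959 -0.139] F [ 0.  -0.2 -0.4] gap 0.0130
[ 0.41  0.86  0.08  1.62 -1.36  2.42] toolx [-0.03  0.14 -0.99] hook [0.6047 0.0502 0.0751] px [[306. 223.]]
ring 0.5 [262.2, 206.3, 23.1, 12.9]
ring 0.41 [300.6, 219.0, 9.3, 23.7]
......................................................................
......................................................................
......................................................................
......................................................................
......................................................................
.######...............................................................
.....###..............................................................
.....###..............................................................
....##................................................................
##...............................####.................................
................................######................................
...............................##...##.....
[... 605 characters left out ...]
.........................................................#...
......................................................................
......................................................................
......................................................................
......................................................................
......................................................................
......................................................................
......................................................................
......................................................................
......................................................................
```

Call:
{"api": "send_rows", "payload": {
  "series": [2,0,0.3,0,0,0,0,4,0,0.6,0,0,0,0,5.7,0,0.8,0,0,0,0,5.7,0,0.8,0,0,0,0,5.8,0,-0.7,0,0,0,0,6.1,0,-2.7,0,0,0,0,6.3,0,-4.2,0,0,0,0,6.3,0,-4.2,0,0,0,0,6.3,0,-4.2,0,0,0,0]
}}

```text
clock: 27.85
tcp_pos: [0.5956, 0.0814, 0.1239]
orientation: [0.519, 0.461, 0.597, -0.402]
wrist_force: [-0.4, 0.2, -2.1]
finger_gap: 0.0126
```

```bash
python3 - <<'E'
from h import *
hook(); look((275,210,345,270),'s18')
E
```

```text
t27.85 [0.5956 0.0814 0.1239] yaw 105.2 z [ 0.249 -0.959 -0.139] F [-0.4  0.2 -2.1] gap 0.0126
[ 0.49  1.02  0.17  1.76 -1.3   2.62] toolx [-0.04  0.13 -0.99] hook [0.5908 0.0991 0.0144] px [[323. 246.]]
ring 0.46 [311.4, 236.4, 17.6, 14.3]
ring 0.39 [266.0, 205.9, 16.0, 11.6]
.######...............................................................
....####..............................................................
.....###..............................................................
...###...................................#............................
##....................................................................
............................................##........................
......................................................................
......................................................................
......................................................................
..................#...................................................
......................................................................
.............#...........................
[... 607 characters left out ...]
...........................########..........................
......................................................................
......................................................................
......................................................................
......................................................................
......................................................................
......................................................................
......................................................................
......................................................................
......................................................................
```

Call:
{"api": "send_rows", "payload": {
  "series": [-0.1,0,0.8,0,0,0,0,-0.1,0,1.2,0,0,0,0,-1.2,0,1,0,0,0,0,-3,0,0.8,0,0,0,0,-5,0,0.5,0,0,0,0,-7,0,0.2,0,0,0,0,-9,0,-0.1,0,0,0,0,-10,0,-0.2,0,0,0,0]
}}

```text
clock: 28.62
tcp_pos: [0.5992, 0.0693, 0.2291]
orientation: [0.519, 0.463, 0.596, -0.401]
wrist_force: [1.2, -0.1, -1.3]
finger_gap: 0.0129
```

```bash
python3 - <<'E'
from h import *
hook(); look((275,190,345,270),'s19')
E
```

```text
t28.62 [0.5992 0.0693 0.2291] yaw 103.0 z [ 0.248 -0.959 -0.139] F [ 1.2 -0.1 -1.3] gap 0.0129
[ 0.47  0.87  0.18  1.87 -1.31  2.58] toolx [-0.03  0.14 -0.99] hook [0.5949 0.0873 0.1196] px [[319. 212.]]
ring 0.59 [309.7, 238.9, 20.5, 11.3]
ring 0.44 [263.3, 209.1, 22.8, 9.4]
......................................................................
......................................................................
......................................................................
......................................................................
......................................................................
......................................................................
......................................................................
......................................................................
......................................................................
......................................................................
.######...............................................................
.....###..................................
[... 1316 characters left out ...]
...........................########..........................
......................................................................
......................................................................
......................................................................
......................................................................
......................................................................
......................................................................
......................................................................
......................................................................
......................................................................
```

```bash
python3 - <<'E'
from h import *
s=get_state(); r=rot(s['orientation']); t=tool(104); print(np.degrees((r.inv()*t).as_rotvec()).round(1)); move([.56,-.05,.24],104)
E
```

```text
[ 0.6 82.   0.2]
shift [-2.72 -6.77 10.29] turn [ 0.6 82.   0.2]
```

Call:
{"api": "send_rows", "payload": {
  "series": [-0.5,-0.5,1,0,7,0,0,-1,-1.5,2,0,14,0,0,-1.5,-2.5,3,0,21,0,0,-2,-3.5,4.5,0,28,0,0,-2.5,-4.5,6,0,35,0,0,-2.7,-5.5,8,0,42,0,0,-2.7,-6.5,10,0,49,0,0,-2.7,-6.8,10.3,0,56,0,0,-2.7,-6.8,10.3,0,63,0,0,-2.7,-6.8,10.3,0,70,0,0]
}}

```text
clock: 29.55
tcp_pos: [0.5583, -0.0502, 0.2378]
orientation: [0.143, 0.603, 0.777, -0.11]
wrist_force: [0.7, -1.1, -1.8]
finger_gap: 0.0129
```

Call:
{"api": "send_rows", "payload": {
  "series": [0,0,0,0,6,0,0,0,0,0,0,12,0,0,0,0,0,0,12,0,0,0,0,0,0,12,0,0]
}}

```text
clock: 29.88
tcp_pos: [0.5589, -0.0519, 0.2361]
orientation: [0.063, 0.612, 0.787, -0.05]
wrist_force: [-0.5, 0.4, -1.4]
finger_gap: 0.0132
```

```bash
python3 - <<'E'
from h import *
hook(); move([.47,-.08,.2],-4.8)
E
```

```text
t29.88 [ 0.5589 -0.0519  0.2361] yaw 104.3 z [ 0.038 -0.156 -0.987] F [-0.5  0.4 -1.4] gap 0.0132
[-0.16  0.24 -0.05  1.22 -0.15  1.16] toolx [-0.24  0.96 -0.16] hook [0.5318 0.0547 0.2212] px [[326. 163.]]
shift [ 0.06 -9.3   3.66] turn [  8.7   6.4 108.8]
```

Call:
{"api": "send_rows", "payload": {
  "series": [0,-2,1,0,9,0,0,0,-4,2,0,9,0,0,0,-6,3,0,9,7,0,0,-8,3.7,0,9,14,0,0,-9.3,3.7,0.6,9,21,0,0,-9.3,3.7,2,9,28,0,0,-9.3,3.7,2.5,8.8,35,0,0,-9.3,3.7,3,8.6,42,0,0,-9.3,3.7,3.7,8.4,49,0,0,-9.3,3.7,4.2,8.2,56,0]
}}

```text
clock: 30.72
tcp_pos: [0.4696, -0.0779, 0.1993]
orientation: [0.003, 0.913, 0.408, -0.001]
wrist_force: [-0.3, -0.2, -1.0]
finger_gap: 0.0127
```

```bash
python3 - <<'E'
from h import *
hook(); move([.415,-.078,.12],-4.8)
E
```

```text
t30.72 [ 0.4696 -0.0779  0.1993] yaw 48.1 z [ 0.001 -0.007 -1.   ] F [-0.3 -0.2 -1. ] gap 0.0127
[-0.33  0.13 -0.26  1.17 -0.01  1.97] toolx [ 0.67  0.74 -0.  ] hook [0.5437 0.0048 0.2018] px [[308. 165.]]
shift [-3.62 -4.1   7.92] turn [ 0.4  0.1 52.9]
```

Call:
{"api": "send_rows", "payload": {
  "series": [-1,-1,1,0,0,7,0,-2,-2,3,0,0,14,0,-3,-3,5,0,0,21,0,-3.6,-4.1,7,0,0,28,0,-3.6,-4.1,7.9,0,0,35,0,-3.6,-4.1,7.9,0,0,42,0,-3.6,-4.1,7.9,0,0,49,0,-3.6,-4.1,7.9,0.4,0,52.9,0,-3.6,-4.1,7.9,0.4,0,52.9,0,-3.6,-4.1,7.9,0.4,0,52.9,0]
}}

```text
clock: 31.55
tcp_pos: [0.4156, -0.0782, 0.1206]
orientation: [-0.0, 0.999, -0.038, -0.0]
wrist_force: [0.2, -0.5, -1.5]
finger_gap: 0.0131
```

```bash
python3 - <<'E'
from h import *
hubrel(*A); hook()
im=read_camera('wrist'); cv2.imwrite('pics/w20.png',im)
sc=read_camera('scene'); s=get_state(); r=rot(s['orientation'])
g=im[...,:].min(2)
for y in (5,10,15,20,25,30,40,60,100,150,200):   # bright bar extents near the middle
    xs=np.nonzero(g[y,290:350]>185)[0]; print(y,(xs.min()+290,xs.max()+290,len(xs)) if len(xs) else None)
for px,pz in ((130,14),(125,9),(60,9)): print(px,proj('wrist',s['tcp_pos']+r.apply([(px-16)/1000,0,.006-pz/1000])).round(1),proj('scene',s['tcp_pos']+r.apply([(px-16)/1000,0,.006-pz/1000])).round(1))
x0,y0=proj('scene',s['tcp_pos']+r.apply([.111,0,-.003]))[0].astype(int)
cr=cv2.cvtColor(sc,cv2.COLOR_BGR2HSV)[y0-14:y0+10,x0-8:x0+24]
print(x0-8,y0-14)
for row in cr: print(''.join('#' if (v[1]<60 and v[2]>110) else '.' for v in row))
E
```

```text
t31.55 [ 0.4156 -0.0782  0.1206] yaw -4.3 z [-0.  0. -1.] F [ 0.2 -0.5 -1.5] gap 0.0131
hub-rel TCP mm [-175.5    1.3  120.6] hook x -66.5
t31.55 [ 0.4156 -0.0782  0.1206] yaw -4.3 z [-0.  0. -1.] F [ 0.2 -0.5 -1.5] gap 0.0131
[-0.38  0.09 -0.52  0.96  0.    2.84] toolx [ 1.   -0.08 -0.  ] hook [ 0.5262 -0.0866  0.1235] px [[288. 178.]]
5 (np.int64(294), np.int64(343), 6)
10 (np.int64(310), np.int64(328), 19)
15 (np.int64(310), np.int64(328), 19)
20 (np.int64(310), np.int64(328), 19)
25 None
30 (np.int64(311), np.int64(327), 17)
40 (np.int64(311), np.int64(327), 17)
60 (np.int64(311), np.int64(327), 17)
100 (np.int64(311), np.int64(326), 16)
150 (np.int64(311), np.int64(326), 16)
200 (np.int64(312), np.int64(325), 14)
130 [[317.5   8.9]] [[287.  176.7]]
125 [[317.6  26.5]] [[288.4 177.6]]
60 [[317.8 185.4]] [[305. 170.]]
279 163
................................
................................
................................
................................
................................
................................
............................###.
.........................######.
.......................########.
.....................########...
...................########.....
.................#######........
..............#########.........
.........#..#########...........
........##########..............
........########................
........######..................
.........###....................
................................
................................
................................
................................
................................
................................
```

Call:
{"api": "send_rows", "payload": {
  "series": [0,-0.1,3,0,0,0.5,0,0,-0.1,6,0,0,0.5,0,0,-0.1,8.5,0,0,0.5,0,0,-0.1,9.8,0,0,0.5,0,0,-0.1,10.3,0,0,0.5,0,0,-0.1,10.3,0,0,0.5,0,0,-0.1,10.3,0,0,0.5,0]
}}

```text
clock: 32.23
tcp_pos: [0.4168, -0.0782, 0.0186]
orientation: [-0.0, 0.999, -0.044, 0.001]
wrist_force: [-0.2, -0.2, -0.9]
finger_gap: 0.0129
```

```bash
python3 - <<'E'
from h import *
hubrel(*A)
E
```

```text
t32.23 [ 0.4168 -0.0782  0.0186] yaw -5.0 z [ 0.001  0.001 -1.   ] F [-0.2 -0.2 -0.9] gap 0.0129
hub-rel TCP mm [-174.2    1.5   18.6] hook x -65.2
```

Call:
{"api": "send_rows", "payload": {
  "series": [0.7,0,0.1,0,0,0,0,1.4,0,0.1,0,0,0,0,2.1,0,0.1,0,0,0,0,2.7,0,0.1,0,0,0,0,3.3,0,0.1,0,0,0,0,3.8,0,0.1,0,0,0,0,4.3,0,0.1,0,0,0,0,4.7,0,0.1,0,0,0,0,4.9,0,0.1,0,0,0,0,4.9,0,0.1,0,0,0,0]
}}

```text
clock: 33.07
tcp_pos: [0.4658, -0.0825, 0.0172]
orientation: [-0.001, 0.999, -0.044, 0.001]
wrist_force: [-0.1, 0.3, -1.1]
finger_gap: 0.013
```

```bash
python3 - <<'E'
from h import *
hubrel(*A); im=read_camera('wrist'); cv2.imwrite('pics/w21.png',im)
h=cv2.cvtColor(im,cv2.COLOR_BGR2HSV); m=((h[...,0]>3)&(h[...,0]<13)&(h[...,1]>90)&(h[...,2]>120)); g=im.min(2)>180
for y in range(0,120,3): print(''.join('o' if m[y,x] else ('#' if g[y,x] else '.') for x in range(250,390,2)))
E
```

```text
t33.07 [ 0.4658 -0.0825  0.0172] yaw -5.1 z [ 0.001  0.001 -1.   ] F [-0.1  0.3 -1.1] gap 0.0130
hub-rel TCP mm [-125.1    1.2   17.2] hook x -16.1
oooo........................................................oooooooooo
ooooo......................................................ooooooooooo
oooooo....................................................oooooooooooo
ooooooo...................................................oooooooooooo
oooooooo......................###.......................oooooooooooooo
ooooooooo.....................##########...............oooooooooooooo.
oooooooooo....................##########.............oooooooooooooooo.
oooooooooooo..................##########............oooooooooooooooo..
oooooooooooooo................##########...........oooooooooooooooo...
oooooooooooooooo.................................oooooooooooooooo....#
oooooooooooooooooo..................###.........oooooooooooooooo....##
.oooooooooooooooooooo................##....ooo..ooooooooooooooo...####
..oooooooooooooooooooooooooo.........ooooooooo....ooooooooooo....#####
....ooooooooooooooooooooooooo
[... 1187 characters left out ...]
.............................................................
......................................................................
....................................###ooo............................
.........oo.o..o.o...o........o.....###o.oo....ooo..o...ooooo..o.ooo..
......o...o........o.o...o...o.########...o.oo.ooo.oo..o.oo.o...o..o.o
..o..........................o.########ooo....o..................o.o..
........o............oooo...o..########.....o..............oo.o.......
.........o.....oo.o...oo..oo...########oo......ooo.....o..............
.o.....o.oo.oo.......o.o.....o.########.oo.......o.....o..............
.....oo..o...o................o########...............................
```

Same picture as for hub B: the hook is inside the ring and the bar passes beneath it. I'll lift the same way.

Call:
{"api": "send_rows", "payload": {
  "series": [0,0,-0.4,0,0,0,0,0,0,-0.8,0,0,0,0,0,0,-1.2,0,0,0,0,0,0,-1.6,0,0,0,0,0,0,-2,0,0,0,0,-0.1,0,-2.4,0,0,0,0,-0.3,0,-2.8,0,0,0,0,-0.6,0,-3.2,0,0,0,0,-0.9,0,-3.6,0,0,0,0,-0.9,0,-3.6,0,0,0,0]
}}

```text
clock: 33.95
tcp_pos: [0.4561, -0.0817, 0.0541]
orientation: [-0.0, 0.999, -0.044, 0.001]
wrist_force: [0.1, 0.5, -2.5]
finger_gap: 0.0131
```

Call:
{"api": "send_rows", "payload": {
  "series": [-0.3,0,-0.6,0,0,0,0,-0.6,0,-1.2,0,0,0,0,-0.8,0,-2,0,0,0,0,-1,0,-3,0,0,0,0,-1,0,-4,0,0,0,0,-1,0,-5,0,0,0,0,-1,0,-6,0,0,0,0,-1,0,-7,0,0,0,0,-1,0,-8,0,0,0,0,-1,0,-8,0,0,0,0]
}}

```text
clock: 34.78
tcp_pos: [0.4475, -0.0814, 0.1359]
orientation: [-0.0, 0.999, -0.044, 0.002]
wrist_force: [0.3, -0.0, -1.5]
finger_gap: 0.0129
```

```bash
python3 - <<'E'
from h import *
hubrel(*A); hook(); look((255,165,345,260),'s22'); move([.631,-.043,.13],105)
E
```

```text
t34.78 [ 0.4475 -0.0814  0.1359] yaw -5.1 z [ 0.005 -0.    -1.   ] F [ 0.3 -0.  -1.5] gap 0.0129
hub-rel TCP mm [-143.4    0.8  135.9] hook x -34.4
t34.78 [ 0.4475 -0.0814  0.1359] yaw -5.1 z [ 0.005 -0.    -1.   ] F [ 0.3 -0.  -1.5] gap 0.0129
[-0.36  0.13 -0.43  1.01  0.    2.87] toolx [ 1.   -0.09  0.  ] hook [ 0.558  -0.0912  0.1394] px [[279. 177.]]
...............................................###..#.......#.............................
..............................................#.....#.....................................
..........................................................................................
..........................................................................................
..........................................................................................
.....................########.............................................................
...................###.....###............................................................
...................###.......####.........................................................
...............
[... 2990 characters left out ...]
.....................................................##.........####....................
.......................................................############.......................
..........................................................................................
..........................................................................................
..........................................................................................
..........................................................................................
..........................................................................................
shift [18.04 -5.42  0.44] turn [ 1.000e-01 -1.000e-01 -1.101e+02]
```

Call:
{"api": "send_rows", "payload": {
  "series": [1,-0.2,0,0,0,-3,0,3,-0.8,0,0,0,-8,0,5,-1.4,0,0,0,-14,0,7,-2,0,0,0,-20,0,9,-2.6,0,0,0,-26,0,11,-3.2,0,0,0,-32,0,13,-3.6,0,0,0,-38,0,15,-3.6,0,0,0,-44,0,17,-3.6,0,0,0,-50,0,18.3,-3.6,0,0,0,-55,0]
}}

```text
clock: 35.72
tcp_pos: [0.6329, -0.0612, 0.1322]
orientation: [-0.001, 0.905, 0.425, 0.0]
wrist_force: [0.5, 0.6, -1.4]
finger_gap: 0.013
```

```bash
python3 - <<'E'
from h import *
hook(); move([.633,-.062,.13],105)
E
```

```text
t35.72 [ 0.6329 -0.0612  0.1322] yaw 50.2 z [ 0.     0.001 -1.   ] F [ 0.5  0.6 -1.4] gap 0.0130
[-0.22  0.47  0.04  1.14  0.    2.04] toolx [0.64 0.77 0.  ] hook [0.7039 0.0242 0.1353] px [[270. 216.]]
shift [-0.06  0.06  0.22] turn [ -0.   -0.1 -54.8]
```

Call:
{"api": "send_rows", "payload": {
  "series": [0,0,0,0,0,-3,0,0,0,0,0,0,-8,0,0,0,0,0,0,-14,0,0,0,0,0,0,-20,0,0,0,0,0,0,-26,0,0,0,0,0,0,-32,0,0,0,0,0,0,-38,0,0,0,0,0,0,-44,0,0,0,0,0,0,-50,0,0,0,0,0,0,-54.8,0]
}}

```text
clock: 36.55
tcp_pos: [0.6311, -0.0611, 0.1323]
orientation: [-0.001, 0.609, 0.793, 0.0]
wrist_force: [0.1, -0.8, -2.3]
finger_gap: 0.0127
```

Call:
{"api": "send_rows", "payload": {
  "series": [0,0,-0.8,0,-6.5,0,0,0.3,0,-1.5,0,-13,0,0,0.7,0,-2.2,0,-19.5,0,0,1.2,0,-2.9,0,-26,0,0,1.8,0,-3.5,0,-32.5,0,0,2.5,0,-4,0,-39,0,0,3.3,0,-4.4,0,-45.5,0,0,4.3,0,-4.8,0,-52,0,0,5.3,0,-5,0,-58.5,0,0,6.4,0,-5.1,0,-65,0,0]
}}

```text
clock: 37.38
tcp_pos: [0.6153, 0.0019, 0.1852]
orientation: [0.428, 0.515, 0.667, -0.327]
wrist_force: [0.3, 0.3, -2.9]
finger_gap: 0.0128
```

Call:
{"api": "send_rows", "payload": {
  "series": [0.5,0,-1,0,-6,0,0,1,0,-2,0,-12,0,0,1.5,0,-3,0,-17,0,0,1.5,0,-3,0,-20,0,0,1.5,0,-3,0,-20,0,0,1.5,0,-3,0,-20,0,0]
}}

```text
clock: 37.88
tcp_pos: [0.6061, 0.0336, 0.1795]
orientation: [0.534, 0.447, 0.585, -0.415]
wrist_force: [-1.0, -0.9, -2.4]
finger_gap: 0.013
```

```bash
python3 - <<'E'
from h import *
hook(); look((275,190,345,260),'s23')
print(toz('scene',[(320,244)],.007))
m=rot(get_state()['orientation']).as_matrix(); print('world down in tool',m.T@[0,0,-1],'world +y in tool',m.T@[0,1,0])
E
```

```text
t37.88 [0.6061 0.0336 0.1795] yaw 110.1 z [ 0.254 -0.964 -0.085] F [-1.  -0.9 -2.4] gap 0.0130
[ 0.42  0.95  0.12  1.82 -1.39  2.65] toolx [-0.03  0.08 -1.  ] hook [0.6021 0.0455 0.0692] px [[305. 223.]]
ring 0.51 [310.3, 235.7, 19.3, 16.8]
ring 0.42 [299.1, 218.8, 13.6, 22.5]
......................................................................
......................##..............................................
.............................###......................................
..........................####........................................
......................................................................
......................................................................
......................................................................
......................................................................
......................................................................
......................................................................
......................................................................
.........................................
[... 1108 characters left out ...]
........................###...........##.................
...................................###...........##...................
...................................##........####.....................
....................................#######...........................
......................................................................
......................................................................
......................................................................
......................................................................
[[0.58223794 0.0804717  0.007     ]]
world down in tool [0.99615831 0.00479116 0.08743953] world +y in tool [ 0.08334807  0.254447   -0.96348836]
```

Call:
{"api": "send_rows", "payload": {
  "series": [2,0,1,0,0,0,0,4,0,1.2,0,0,0,0,5.1,0,1.2,0,0,0,0,5.1,0,1.2,0,0,0,0,5.2,0,-0.3,0,0,0,0,5.3,0,-2.3,0,0,0,0,5.3,0,-3.5,0,0,0,0,5.3,0,-3.5,0,0,0,0,5.3,0,-3.5,0,0,0,0]
}}

```text
clock: 38.73
tcp_pos: [0.5973, 0.0722, 0.1347]
orientation: [0.536, 0.451, 0.584, -0.411]
wrist_force: [0.3, -0.9, -0.6]
finger_gap: 0.0128
```

```bash
python3 - <<'E'
from h import *
hook(); look((275,210,345,260),'s24')
E
```

```text
t38.73 [0.5973 0.0722 0.1347] yaw 103.0 z [ 0.255 -0.963 -0.089] F [ 0.3 -0.9 -0.6] gap 0.0128
[ 0.48  1.05  0.19  1.89 -1.33  2.77] toolx [-0.02  0.09 -1.  ] hook [0.5943 0.0847 0.0244] px [[318. 242.]]
ring 0.48 [313.7, 241.7, 15.2, 8.5]
ring 0.28 [388.9, 245.8, 66.1, 41.2]
.....................................#................................
....................................#..##.............................
.....................................##..#............................
......................................................................
......................................................................
......................................................................
......................................................................
......................................................................
......................................................................
..................#...................................................
...............#......................................................
.............#............................
[... 251 characters left out ...]
........................####.........#########...............
...............................###............####...##...............
...............................##...######..####....#.................
................................###########......##...................
...................................###......#####.....................
....................................########..........................
......................................................................
......................................................................
......................................................................
......................................................................
```

Call:
{"api": "send_rows", "payload": {
  "series": [0,0,0.6,0,0,0,0,-0.1,0,1.2,0,0,0,0,-1.2,0,1.1,0,0,0,0,-3,0,1,0,0,0,0,-5,0,0.8,0,0,0,0,-7,0,0.6,0,0,0,0,-9,0,0.4,0,0,0,0,-10,0,0.3,0,0,0,0]
}}

```text
clock: 39.5
tcp_pos: [0.6002, 0.0598, 0.2377]
orientation: [0.536, 0.452, 0.583, -0.411]
wrist_force: [0.0, 0.7, -0.7]
finger_gap: 0.0129
```

```bash
python3 - <<'E'
from h import *
hook(); look((275,190,345,260),'s25'); move([.54,-.06,.24],104)
E
```

```text
t39.50 [0.6002 0.0598 0.2377] yaw 101.8 z [ 0.254 -0.963 -0.089] F [ 0.   0.7 -0.7] gap 0.0129
[ 0.46  0.91  0.19  2.   -1.35  2.74] toolx [-0.02  0.09 -1.  ] hook [0.5974 0.0723 0.1274] px [[314. 208.]]
ring 0.62 [312.4, 239.6, 7.6, 10.0]
ring 0.49 [338.1, 211.0, 51.4, 32.1]
......................................................................
......................................................................
......................................................................
......................................................................
......................................................................
......................................................................
......................................................................
......................................................................
......................................................................
......................................................................
......................................................................
..........................................
[... 1009 characters left out ...]
.............
................................##.......###.#####...##...............
...............................##....##########.....#.................
.................................########.........#...................
...................................###.....######.....................
......................................................................
......................................................................
......................................................................
......................................................................
......................................................................
shift [-1.29 -8.87  9.99] turn [ 0.8 84.9  0.4]
```

Call:
{"api": "send_rows", "payload": {
  "series": [-0.5,-0.5,1,0,7,0,0,-1,-1.5,2,0,14,0,0,-1.3,-2.5,3,0,21,0,0,-1.3,-3.5,4.5,0,28,0,0,-1.3,-4.5,6,0,35,0,0,-1.3,-5.5,8,0,42,0,0,-1.3,-6.5,10,0,49,0,0,-1.3,-7.8,10,0,56,0,0,-1.3,-8.8,10,0,63,0,0,-1.3,-8.8,10,0,70,0,0]
}}

```text
clock: 40.43
tcp_pos: [0.5375, -0.0598, 0.2376]
orientation: [0.211, 0.59, 0.762, -0.164]
wrist_force: [-0.1, -0.5, -1.0]
finger_gap: 0.013
```

```bash
python3 - <<'E'
from h import *
hook(); move([.54,-.06,.24],100)
E
```

```text
t40.43 [ 0.5375 -0.0598  0.2376] yaw 104.6 z [ 0.128 -0.499 -0.857] F [-0.1 -0.5 -1. ] gap 0.0130
[ 0.02  0.16 -0.24  1.03 -0.53  1.3 ] toolx [-0.22  0.83 -0.52] hook [0.5131 0.0337 0.1829] px [[324. 171.]]
shift [-0.19  0.24 -0.17] turn [ 1.1 31.   4.5]
```

Call:
{"api": "send_rows", "payload": {
  "series": [0,0,0,0,7,0,0,0,0,0,0,14,0,0,0,0,0,0,21,0,0,0,0,0,0,28,0,0,0,0,0,0,31,0,0,0,0,0,0,31,0,0,0,0,0,0,31,0,0]
}}

```text
clock: 41.02
tcp_pos: [0.5398, -0.061, 0.2361]
orientation: [0.002, 0.613, 0.79, -0.004]
wrist_force: [-0.7, 0.4, -0.6]
finger_gap: 0.013
```

```bash
python3 - <<'E'
from h import *
hook(); move([.446,-.191,.14],57)
E
```

```text
t41.02 [ 0.5398 -0.061   0.2361] yaw 104.4 z [-0.002 -0.008 -1.   ] F [-0.7  0.4 -0.6] gap 0.0130
[-0.26  0.25 -0.03  1.29 -0.01  1.06] toolx [-0.25  0.97 -0.01] hook [0.5123 0.0466 0.2383] px [[329. 153.]]
shift [-10.2  -12.28   9.73] turn [-0.   0.5 47.4]
```

Call:
{"api": "send_rows", "payload": {
  "series": [-1.5,-2,1,0,0,7,0,-3.5,-4,3,0,0,14,0,-5.5,-6,5,0,0,21,0,-7.5,-9,7,0,0,28,0,-10.2,-12.3,9,0,0,35,0,-10.2,-12.3,9.7,0,0,42,0,-10.2,-12.3,9.7,0,0.5,47.4,0,-10.2,-12.3,9.7,0,0.5,47.4,0,-10.2,-12.3,9.7,0,0.5,47.4,0,-10.2,-12.3,9.7,0,0.5,47.4,0]
}}

```text
clock: 41.85
tcp_pos: [0.4471, -0.1893, 0.1415]
orientation: [0.0, 0.877, 0.48, 0.001]
wrist_force: [-0.0, -0.5, -1.2]
finger_gap: 0.0127
```

```bash
python3 - <<'E'
from h import *
hook(); im=read_camera('top'); 
for r in silhouettes('top','mat')[:1]:
    m=r['pixels'].astype(np.uint8); c=max(cv2.findContours(m,0,2)[0],key=cv2.contourArea); print(r['p'],r['box'],toz('top',cv2.boxPoints(cv2.minAreaRect(c)),.003).mean(0))
E
```

```text
t41.85 [ 0.4471 -0.1893  0.1415] yaw 57.3 z [ 0.002  0.    -1.   ] F [-0.  -0.5 -1.2] gap 0.0127
[-0.57  0.19 -0.34  1.04  0.    1.57] toolx [0.54 0.84 0.  ] hook [ 0.507  -0.0958  0.1446] px [[290. 168.]]
0.29 [166.2, 133.9, 63.0, 78.8] [0.52762483 0.33661492 0.003     ]
```

Call:
{"api": "send_rows", "payload": {
  "series": [0,0,4,0,0,0,0,0,0,8,0,0,0,0,0,0,11,0,0,0,0,0,0,12.3,0,0,0,0,0,0,12.9,0,0,0,0,0,0,13.2,0,0,0,0,0,0,13.2,0,0,0,0,0,0,13.2,0,0,0,0]
}}

```text
clock: 42.62
tcp_pos: [0.448, -0.1902, 0.0104]
orientation: [0.001, 0.878, 0.478, 0.001]
wrist_force: [1.0, -0.2, -1.5]
finger_gap: 0.0128
```

```bash
python3 - <<'E'
from h import *
pose()
E
```

```text
t42.62 [ 0.448  -0.1902  0.0104] yaw 57.2 z [ 0.003  0.    -1.   ] F [ 1.  -0.2 -1.5] gap 0.0128
```

Call:
{"api": "send_rows", "payload": {
  "series": [0,0,0.1,0,0,0,0,0,0,0.1,0,0,0,0,0,0,0.1,0,0,0,0.3,0,0,0.1,0,0,0,0.7,0,0,0.1,0,0,0,1,0,0,0.1,0,0,0,1,0,0,0.1,0,0,0,1,0,0,-2,0,0,0,1,0,0,-6,0,0,0,1,0,0,-10,0,0,0,1]
}}

```text
clock: 43.45
tcp_pos: [0.4452, -0.1891, 0.1089]
orientation: [-0.002, 0.878, 0.478, -0.0]
wrist_force: [1.1, -0.3, 0.2]
finger_gap: 0.0854
```

Call:
{"api": "send_rows", "payload": {
  "series": [-2,0,-4,0,0,0,1,-4,0,-8,0,0,0,1,-6,0,-12,0,0,0,1,-8,0,-16,0,0,0,1,-8,0,-18,0,0,0,1,-8,0,-18,0,0,0,1]
}}

```text
clock: 43.95
tcp_pos: [0.4044, -0.2606, 0.2956]
orientation: [0.005, 0.879, 0.477, 0.003]
wrist_force: [0.9, -0.7, -0.5]
finger_gap: 0.0856
```

```bash
python3 - <<'E'
from h import *
pose(); ci=camera_info('wrist'); w=read_camera('wrist'); sc=read_camera('scene'); top=read_camera('top')
cv2.imwrite('pics/f.png',np.hstack([cv2.resize(w,(400,250)),sc[130:310,190:478] if 0 else cv2.resize(sc[140:330,180:484],(400,250))]))
v=cv2.imread('pics/f.png'); v=np.vstack([v,np.hstack([cv2.resize(top[70:270,160:480],(400,250)),cv2.resize(sc[205:275,270:382],(400,250))])]); cv2.imwrite('pics/final.png',v)
orange(w,ci)
for n in ('mat','pick'):
  for r in silhouettes('wrist',n)[:3]:
    m=r['pixels'].astype(np.uint8); c=max(cv2.findContours(m,0,2)[0],key=cv2.contourArea); print(n,r['p'],r['box'],toz('wrist',cv2.boxPoints(cv2.minAreaRect(c)),.01,ci).mean(0))
E
```

```text
t43.95 [ 0.4044 -0.2606  0.2956] yaw 57.0 z [ 0.009 -0.006 -1.   ] F [ 0.9 -0.7 -0.5] gap 0.0856
orange [294  97  20  65 795] [ 0.4114 -0.2209] [[0.4232, -0.1804], [0.4375, -0.1876], [0.4002, -0.2616], [0.3849, -0.254]]
orange [377 249  39  45 667] [ 0.4099 -0.4698] [[0.3696, -0.4768], [0.443, -0.4404], [0.4504, -0.4621], [0.3766, -0.5]]
mat 0.85 [204.5, 0.4, 186.6, 195.8] [ 0.44470487 -0.17794452  0.01      ]
mat 0.52 [423.9, 98.4, 90.0, 88.7] [ 0.59244492 -0.36270303  0.01      ]
pick 0.93 [287.9, 20.0, 34.8, 147.5] [ 0.43013136 -0.18472185  0.01      ]
pick 0.81 [230.9, 225.5, 35.4, 100.9] [ 0.20427649 -0.36101143  0.01      ]
pick 0.66 [347.4, 239.1, 73.4, 92.8] [ 0.37562329 -0.49491039  0.01      ]
```

View pics/final.png

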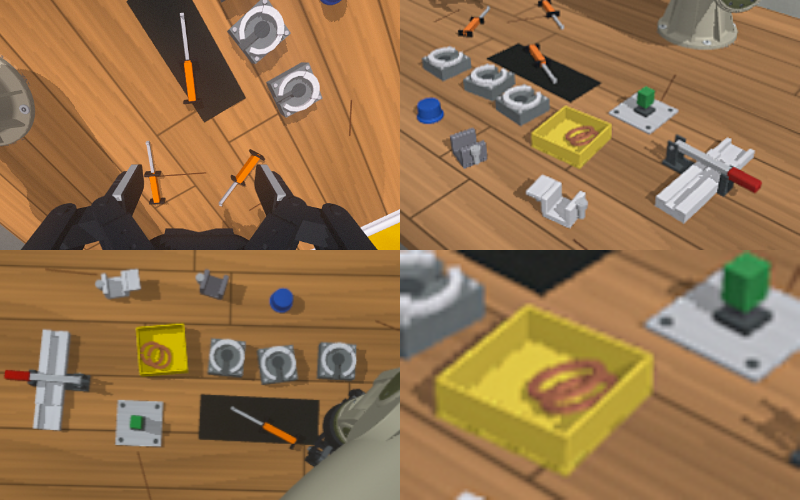

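```bash
python3 - <<'E'
from h import *
pose(); ci=camera_info('wrist'); w=read_camera('wrist'); orange(w,ci); top=read_camera('top'); orange(top,camera_info('top'),cam='top')
h=cv2.cvtColor(w,cv2.COLOR_BGR2HSV); m=(h[...,2]<75).astype(np.uint8); m[210:]=0; m[:, 400:]=0
c=max(cv2.findContours(m,0,2)[0],key=cv2.contourArea); r=cv2.minAreaRect(c); print('mat',toz('wrist',cv2.boxPoints(r),.003,ci).round(4).tolist())
t=top[185:235,310:425]; h=cv2.cvtColor(top,cv2.COLOR_BGR2HSV); m=((h[...,2]<75)).astype(np.uint8); m[:180]=0;m[235:]=0;m[:,:310]=0;m[:,420:]=0
c=max(cv2.findContours(m,0,2)[0],key=cv2.contourArea); print('mat top',toz('top',cv2.boxPoints(cv2.minAreaRect(c)),.003).round(4).tolist())
m=copper(top,(262,120,318,180)); ys,xs=np.nonzero(m); print('rings px',xs.min()+262,xs.max()+262,ys.min()+120,ys.max()+120, toz('top',[(xs.mean()+262,ys.mean()+120)],.01))
E
```

```text
t44.20 [ 0.4026 -0.2567  0.2874] yaw 57.1 z [-0.001  0.003 -1.   ] F [ 0.1 -0.5 -0.3] gap 0.0854
orange [300 101  19  65 802] [ 0.4114 -0.2219] [[0.4219, -0.1822], [0.4364, -0.1893], [0.4013, -0.2618], [0.3858, -0.2544]]
orange [383 255  39  43 621] [ 0.4108 -0.4691] [[0.3714, -0.4754], [0.4431, -0.4399], [0.4505, -0.462], [0.3783, -0.499]]
orange [370 208  27  17 142] [ 0.4104 -0.2216] [[0.4224, -0.181], [0.4358, -0.1878], [0.3983, -0.2622], [0.385, -0.2553]]
mat [[0.3927, -0.0295, 0.003], [0.4968, -0.04, 0.003], [0.5082, -0.3189, 0.003], [0.383, -0.3204, 0.003]]
mat top [[0.3651, -0.0292, 0.003], [0.501, -0.0324, 0.003], [0.4939, -0.3387, 0.003], [0.3585, -0.3322, 0.003]]
rings px 273 295 144 164 [[0.59279903 0.08120573 0.01      ]]
```

```bash
python3 - <<'E'
from h import *
print(hand_in())
E
```

```text
the job is handed in; nothing more can be done
None
```

The job is done and handed in at about 44 s of the 210 s; no verdict was returned.

- **Dog:** I slid it to the open end of the slot, lifted it out and stood it upright on the base plate.
- **Keeper:** I then pushed it over the empty slot. In the final pictures it lies across the slot into its catch. While I pressed it, the fingertips stopped at 53 mm up, which is where the top of the closed handle should be.
- **Rings:** Only two were present; the hub farthest to the robot's right was empty. I levered each out with the hook and tipped it off in the box. The fingers never touched a ring. My last check showed both rings lying in the box about 2 cm off its centre, one overlapping the other.
- **Pick:** It is back on the mat and at rest, measured the same by two cameras. It lies about 3 cm from where I set it down, so it was probably knocked after release. Its handle centre is about 3 cm off the mat's centre, still roughly 2 cm inside the edge.
- **Bystanders:** I did not measure the tube cap and couplers at the end. They look unmoved in the final pictures, and the arm never worked near them.

The first attempt to drop a ring failed because it stayed caught on the hook. I freed it by lowering it to the box floor and sweeping it over, and did the same for the second ring.

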